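# Set the sample lane in order and zero the reader

### The job

Some sample bottles have tipped over in front of the sample lane. First slide the reader fully home against its red park stop; then stand every tipped blue-capped bottle upright in the lane, on its floor between the blue guide rails, among the bottles already standing there (which stay standing in the lane), and stand the white reference tile upright on one of its thin edges in the black-outlined bay at the lane's other end, its broad faces square across the lane like the bottles' fronts (one looks towards the robot, the other towards the slide track). When all of these stand, slide the reader over the bay until its yellow pointer is on the yellow mark and let go, leaving the amber jar and the glass beaker undisturbed.

Things in the scene. Friction and masses are not known exactly. Their poses are not given: they have to be found in the camera images.
- lane: fixed aluminium plate, lane along y. Origin: lane middle at bench height; x away from robot, y left, z up. Floor z = 5 mm; blue rails 6 mm above it, 6 mm thick, at x = +-29, y -205 to 235; bottles go between y -200 and 220. Plate x -45 to 115. Slide track at x = 62, 24 wide, top z = 22. The parked reader's head hangs over y 268 to 312 mm
- bay (a point): centre of the black-outlined flat tile bay (about 56 x 84 mm, no rails) in the right-hand end of the lane plate, at the floor (lane x 0, y -260, z 5 mm)
- reader (a joint): travel of the reader along its track, m: 0 = home against the red park stop at the left (+y) end, grows to the right (lane -y), up to 0.58; at 0.55 its yellow pointer is on the yellow mark beside the bay. Friction about 2 N, no detent, stays where left
- reader_grip (a point): centre of the blue grip block on the white reader head: 36 (lane x) x 20 (lane y) x 32 mm high, centre z 174, top 190, lane x -5. Pinch it from above across its 20 mm. The head below it, 44 mm along the lane, lane x -39 to 71, z 130 to 158 mm, overhangs the lane and clears standing bottles
- reader_pointer (a point): tip end of the yellow pointer behind the carriage
- mark (a point): the yellow mark on the plate: the pointer belongs at the same place along the lane (lane y -260 mm)
- tile: white ceramic reference tile 60 x 60 x 12 mm, about 0.11 kg. Origin: its centre; z is normal to its broad faces, x and y along its edges. It starts lying flat on the pedestal, its centre at z = 36 mm, overhanging it all round; standing on edge in the bay its centre is at z = 35 mm
- pedestal: fixed black pedestal under the tile, 36 x 36 mm (rubber foot 40 x 40 mm), 30 mm high. Origin: centre of its underside
- jar: amber jar with black cap, 56 mm across, 70 mm tall; a bystander. Origin: centre of its underside
- beaker: glass beaker 70 mm across, 90 mm tall; a bystander. Origin: centre of its underside
- bottle1: blue-capped square white sample bottle, body 36 x 36 x 56 mm, thin neck, square cap 28 x 28 x 24 mm (66 to 90 mm along z, sides parallel to the body's), 0.08 to 0.16 kg. Origin: centre of its bottom; z from bottom to cap, x and y square to its sides. It starts lying on its side (centre line at z = 18 mm) in front of the lane, pointing roughly sideways. It may be absent
- bottle2: blue-capped square white sample bottle, body 36 x 36 x 56 mm, thin neck, square cap 28 x 28 x 24 mm (66 to 90 mm along z, sides parallel to the body's), 0.08 to 0.16 kg. Origin: centre of its bottom; z from bottom to cap, x and y square to its sides. It starts lying on its side (centre line at z = 18 mm) in front of the lane, pointing roughly sideways. It may be absent
- bottle3: blue-capped square white sample bottle, body 36 x 36 x 56 mm, thin neck, square cap 28 x 28 x 24 mm (66 to 90 mm along z, sides parallel to the body's), 0.08 to 0.16 kg. Origin: centre of its bottom; z from bottom to cap, x and y square to its sides. It starts lying on its side (centre line at z = 18 mm) in front of the lane, pointing roughly sideways. It may be absent
- stood1: green-capped square white sample bottle, body 36 x 36 x 56 mm, thin neck, square cap 28 x 28 x 24 mm (66 to 90 mm along z, sides parallel to the body's), 0.08 to 0.16 kg. Origin: centre of its bottom; z from bottom to cap, x and y square to its sides. It starts standing in the lane
- stood2: orange-capped square white sample bottle, body 36 x 36 x 56 mm, thin neck, square cap 28 x 28 x 24 mm (66 to 90 mm along z, sides parallel to the body's), 0.08 to 0.16 kg. Origin: centre of its bottom; z from bottom to cap, x and y square to its sides. It starts standing in the lane
Things that resemble listed ones, but are neither listed nor needed, are in the scene too. What is shaped like the stood2 but pink is not meant.

How it is judged (in metres and radians):
On the way, in this order (a step that is already met when the one before it is completed fails the run):
1. the reader is slid home against its park stop (value of joint reader below 0.008 m), for 0.2 s.
2. all the bottles stand in the lane and the tile stands on edge in the bay, with the reader still clear of the mark (angle between each of bottle1, bottle2, bottle3, stood1, stood2's own z axis and vertical below 0.12 rad and x of bottle1 in the frame of lane between -0.016 and 0.016 m and y of bottle1 in the frame of lane between -0.205 and 0.225 m and z of bottle1 in the frame of lane between 0.001 and 0.0095 m and linear speed of each of bottle1, bottle2, bottle3, stood1, stood2, tile below 0.03 m/s and x of bottle2 in the frame of lane between -0.016 and 0.016 m and y of bottle2 in the frame of lane between -0.205 and 0.225 m and z of bottle2 in the frame of lane between 0.001 and 0.0095 m and x of bottle3 in the frame of lane between -0.016 and 0.016 m and y of bottle3 in the frame of lane between -0.205 and 0.225 m and z of bottle3 in the frame of lane between 0.001 and 0.0095 m and x of stood1 in the frame of lane between -0.016 and 0.016 m and y of stood1 in the frame of lane between -0.205 and 0.225 m and z of stood1 in the frame of lane between 0.001 and 0.0095 m and x of stood2 in the frame of lane between -0.016 and 0.016 m and y of stood2 in the frame of lane between -0.205 and 0.225 m and z of stood2 in the frame of lane between 0.001 and 0.0095 m and angle between tile's own z axis and vertical above 1.43 rad and horizontal distance between tile and bay below 0.024 m and z of tile in the frame of lane between 0.03 and 0.04 m and angle between the z axis of tile and the x axis of lane, either way round below 0.25 rad and value of joint reader below 0.45 m), for 0.2 s.
At the end, for the whole second after the job is handed in: Every bottle upright (0.12 rad) on the lane floor, within 16 mm of the lane's middle line, lane y -205 to 225 mm; tile on edge (0.14 rad), within 24 mm of the bay centre, its normal within 0.25 rad of the lane's x; pointer within 10 mm of the mark; all at rest (angle between each of bottle1, bottle2, bottle3, stood1, stood2's own z axis and vertical below 0.12 rad and x of bottle1 in the frame of lane between -0.016 and 0.016 m and y of bottle1 in the frame of lane between -0.205 and 0.225 m and z of bottle1 in the frame of lane between 0.001 and 0.0095 m and linear speed of each of bottle1, bottle2, bottle3, stood1, stood2, tile below 0.03 m/s and x of bottle2 in the frame of lane between -0.016 and 0.016 m and y of bottle2 in the frame of lane between -0.205 and 0.225 m and z of bottle2 in the frame of lane between 0.001 and 0.0095 m and x of bottle3 in the frame of lane between -0.016 and 0.016 m and y of bottle3 in the frame of lane between -0.205 and 0.225 m and z of bottle3 in the frame of lane between 0.001 and 0.0095 m and x of stood1 in the frame of lane between -0.016 and 0.016 m and y of stood1 in the frame of lane between -0.205 and 0.225 m and z of stood1 in the frame of lane between 0.001 and 0.0095 m and x of stood2 in the frame of lane between -0.016 and 0.016 m and y of stood2 in the frame of lane between -0.205 and 0.225 m and z of stood2 in the frame of lane between 0.001 and 0.0095 m and angle between tile's own z axis and vertical above 1.43 rad and horizontal distance between tile and bay below 0.024 m and z of tile in the frame of lane between 0.03 and 0.04 m and angle between the z axis of tile and the x axis of lane, either way round below 0.25 rad and value of joint reader between 0.54 and 0.56 m and velocity of joint reader between -0.01 and 0.01 m/s); the robot touches nothing.
It fails at once if the jar is tipped or shifted by more than 40 mm (angle between jar's own z axis and vertical above 0.4 rad or distance of jar from where it was at the start of the episode above 0.04 m).
It fails at once if the beaker is tipped or shifted by more than 40 mm (angle between beaker's own z axis and vertical above 0.4 rad or distance of beaker from where it was at the start of the episode above 0.04 m).
Of bottle1, bottle2, bottle3 only 2 to 3 are there at a start; the rules pass over those that are not, and their reading is None.
At some moment in a run one of bottle1, bottle2, bottle3 may be knocked a few centimetres aside while the robot is not near it.
It also fails if it takes over 210 s, if anything falls off the work surface, if the arm or the gripper's body presses on something with over 40 N, if the wrist force passes 120 N, or if a joint passes its speed limit or range.

### The arm

A 6-joint arm with a two-finger parallel gripper is mounted at the origin on the work surface. World frame = base frame: x ahead of the robot, y to its left, z up, the work surface at z = 0. Lengths are in mm, angles in rad, forces in N, time in s.
With the tool pointing down it reaches from about 350 to 875 mm from the base axis. Payload 4.2 kg.
Tool frame: the origin (TCP) lies at the very end of the fingers, on their centre line; the grasp point (between the pads) lies 19 mm behind it; z points along the fingers, y is the line along which they close (so a half turn about z gives the same grasp; the last joint's range is limited). The gripper opens to 85 mm and grips with 20 to 120 N. Pads are 22 mm wide; open, the fingers measure 114 mm over their backs; the gripper's body (76 mm by 85 mm) begins 54 mm behind the grasp point. The pads swing forward as they close: fully open they stand 13 mm farther back than shut.
Start: joints at [1.534, 0.385, 0.008, 0, -1.194, -0.259], TCP at [182.158, 597.844, 231.312] pointing down, gripper open.
Joint ranges: [-3.14, 3.14], [-1.21, 2.06], [-1.07, 1.41], [-3.16, 2.05], [-2.99, -0.16], [-3.1, 3.1]. Speed limits (rad/s): [2.79, 2.79, 3.14, 3.14, 3.14, 3.14].

### API

Orientations are given as a unit quaternion [x, y, z, w].
In Python, from bench import monitor, get_image, camera_info, job_done gives the robot as it stands.
- The arm moves only by the tool send_rows, never from a script. Its argument "series" is a list of rows, each a list of 3 entries, a list of its own where there are three numbers: the shift along the tool's x, y, z in mm, then the turn, a rotation vector about the tool's x, y, z in rad, then the finger opening in mm, from 0 to 85.4. A call has 1 to 8 rows; each row shifts and turns the commanded pose from where the row before left it, along the tool's axes as they then stand; what a row does not reach is not made up. A row lasts 1/10 s, in which the tool goes at most 50 mm and 8.59 degrees, less where a joint would pass 70% of its speed; a pose out of reach is approached as far as the arm can. A call with a gripper value outside its range is refused whole. The fingers move at their own pace and stop on an object; the grip force is fixed at half the most. Time passes only in rows, so rows that do not move let the fingers close. It gives the time, the measured TCP pose, the force, the opening and the grip force at its end, in the units of the state.
- monitor.read_state(): the state, without advancing time (a new reading comes with each control period).
- get_image(name): name is "scene" or "top" or "wrist"; returns the picture (420x560x3 uint8, red, green, blue); there is no depth.
- camera_info(name): a dict with "intrinsics" (3x3 intrinsics, pixels), "R" (3x3) and "t" (3): a world point X has camera coordinates R X + t. Camera axes: x right, y down, z forward; pixel columns grow to the right and rows downward; lengths in mm; the calibration is good to about 2 mm. A picture is of the moment at which its call begins: read the wrist's pose just before it. camera_info takes no time and is no camera call; for the wrist camera it gives the pose at the moment of the call.
- job_done(): hands the job in; it is judged then, once.
The state is a dict: "clock": time; "joints": joint angles; "joint_vel": joint speeds; "joint_efforts": joint torques, N m; "position": TCP position; "ee_rot": TCP orientation; "contact_force": force on the tool from outside, world axes, zero at the start; "wrist_torque": the same for the moment, N m; "gripper_width": finger opening in mm; "grasp_force": force on a finger pad.
Only numpy, scipy, OpenCV 4.12 (cv2) and the standard library are available. Lean on these libraries where they do the work, as an engineer would, in place of code of your own. Each camera call takes 0.05 s, during which the arm holds its last target. There are 200 camera calls.

## Working session

There is one attempt and no reset: what is moved stays moved. The work goes in short steps, Python scripts to look and compute and a tool call to move; the robot and the scene stay as the last step left them, time stands still between calls to the robot, and variables do not carry over. Pictures are saved under pics/ and viewed, at most 14 in all, crops included, and the job is handed in when it is done.

Besides the shell and the picture viewer there is one more tool, called after "Call:" in YAML: its name, and indented under it one key for each argument. send_rows: Moves the arm, as the interface text tells. Its arguments: {"type":"object","properties":{"series":{"type":"array"}},"required":["series"]}

```bash
ls; mkdir -p pics; python3 - <<'E'
from bench import monitor, get_image, camera_info
import cv2, numpy as np
s=monitor.read_state(); print(s)
for n in ("scene","top"):
    im=get_image(n); cv2.imwrite(f"pics/{n}0.png",im[:,:,::-1]); c=camera_info(n); print(n,{k:np.round(v,3).tolist() for k,v in c.items()})
E
```

```text
pics
{'clock': 0.0, 'joints': array([ 1.53356954e+00,  3.85559847e-01,  6.58469191e-03, -4.94005576e-04,
       -1.19398558e+00, -2.58595430e-01]), 'joint_vel': array([-0.00121691, -0.00038019,  0.00113969, -0.000628  , -0.00160846,
       -0.00098215]), 'joint_efforts': array([ 1.62124534e-04, -3.92290127e+01,  1.88404298e+01,  4.18633059e+00,
       -4.64831319e-03, -3.39921755e-06]), 'position': array([182.01914048, 597.28316801, 230.20423808]), 'ee_rot': array([ 9.89067040e-01, -1.47462422e-01, -1.08631802e-04,  1.10094084e-03]), 'contact_force': array([-0.54929181, -0.45096609, -0.39362909]), 'wrist_torque': array([-0.0193187 ,  0.03591886,  0.01263825]), 'grasp_force': 0.0, 'gripper_width': 85.65486894573071}
scene {'intrinsics': [[540.997, 0.0, 290.282], [0.0, 540.997, 204.976], [0.0, 0.0, 1.0]], 'R': [[0.173, 0.985, 0.015], [0.702, -0.113, -0.703], [-0.69, 0.132, -0.711]], 't': [-10.218, -318.629, 2049.479]}
top {'intrinsics': [[379.217, 0.0, 277.892], [0.0, 379.217, 208.249], [0.0, 0.0, 1.0]], 'R': [[0.103, -0.995, -0.003], [-0.972, -0.1, -0.213], [0.212, 0.024, -0.977]], 't': [-136.073, 556.855, 1002.597]}
```

View pics/scene0.png

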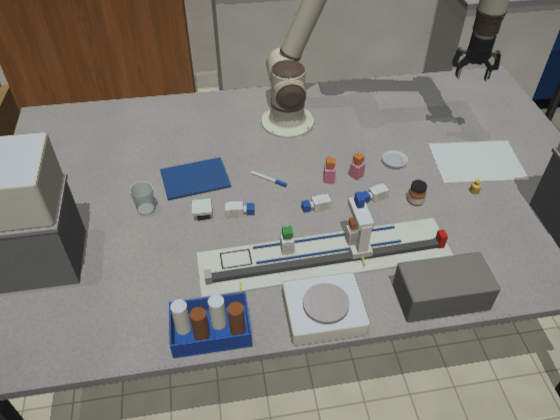

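View pics/top0.png

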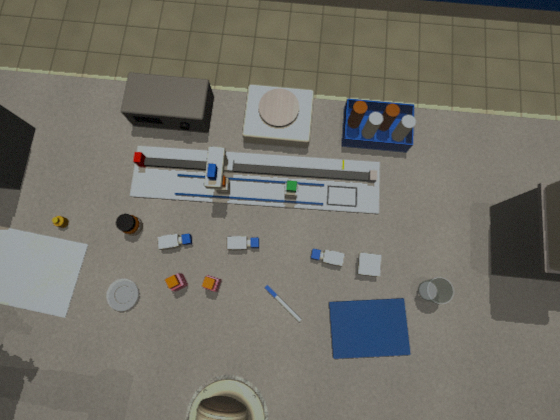

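The scene view shows the white reader at about (360,225) and the plate running from (200,275) to (450,240). The top view shows three blue-capped lying bottles at about (175,241), (243,243) and (327,257). The tile is at (370,264), the green cap at (291,187) and the orange cap, partly under the reader, at (222,185). The bay is at (342,196), the jar at (128,224) and the beaker at (435,290). The look-alikes are two pink standing bottles with orange caps at (176,282) and (212,284), the blue/white pen at (283,303), the white dish at (123,295), and the white and brown bottles in the blue rack.

```bash
cat > h.py <<'E'
import cv2, numpy as np
from bench import monitor, get_image, camera_info
from scipy.spatial.transform import Rotation as Rn
def cam(n): 
    c=camera_info(n); return np.array(c["intrinsics"]),np.array(c["R"]),np.array(c["t"])
def ray(c,p):
    K,R,t=c; d=R.T@np.linalg.inv(K)@np.array([p[0],p[1],1.]); return -R.T@t,d
def atz(c,p,z):
    o,d=ray(c,p); return o+d*(z-o[2])/d[2]
def proj(c,X):
    K,R,t=c; q=K@(R@np.asarray(X,float)+t); return q[:2]/q[2]
def tri(*obs):
    A=np.zeros((3,3));b=np.zeros(3)
    for c,p in obs:
        o,d=ray(c,p); d=d/np.linalg.norm(d); M=np.eye(3)-np.outer(d,d); A+=M; b+=M@o
    return np.linalg.solve(A,b)
def crop(im,x0,y0,x1,y1,s,name):
    cv2.imwrite("pics/"+name,cv2.resize(im[y0:y1,x0:x1,::-1],None,fx=s,fy=s,interpolation=cv2.INTER_CUBIC))
E
python3 - <<'E'
from h import *
im=cv2.imread("pics/top0.png")[:,:,::-1]
crop(im,125,140,395,305,2.95,"top_c.png")
im=cv2.imread("pics/scene0.png")[:,:,::-1]
crop(im,185,175,455,300,2.95,"scene_c.png")
E
```

```text
(no output)
```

View pics/top_c.png

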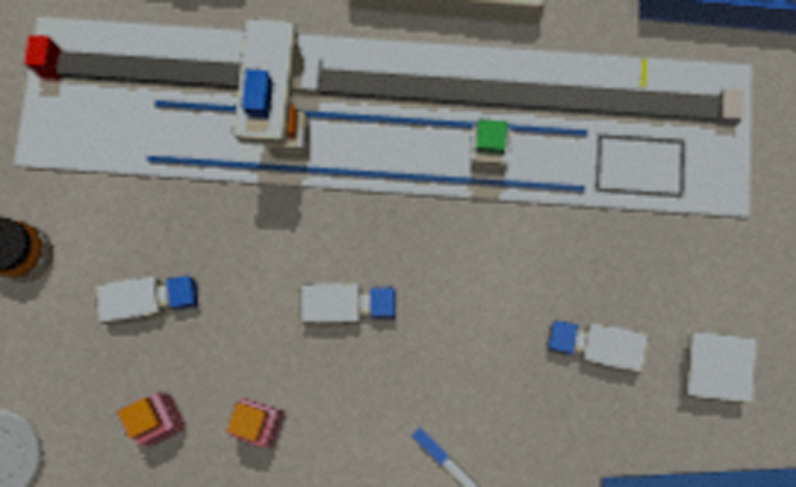

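View pics/scene_c.png

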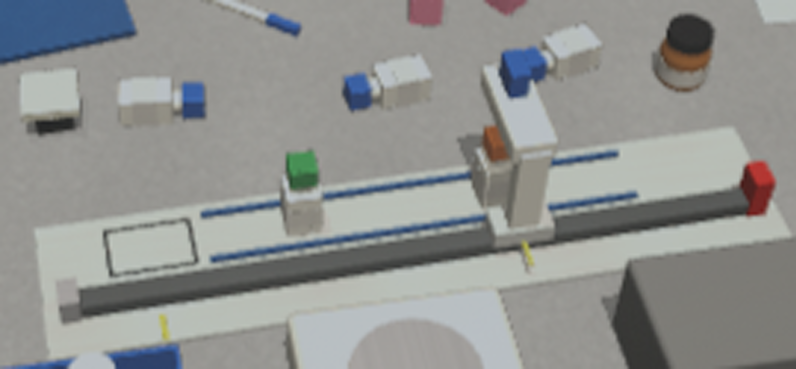

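The crops show the following:
- **Top crop:** the rails run from (148,159) to (584,189) and from (155,103) to (587,133). The bay box is (597–684, 137–195).
- **Lying blue-capped bottles, top crop:** A is body (128,300) and cap (181,292). B is body (330,303) and cap (383,302). C is body (615,347) and cap (563,338).
- **Tile, top crop:** (721,368).
- **Scene crop:** it shows the same three bottles, and confirms that the pink bottles are standing and that the reader is part way along.

```bash
cat >> h.py <<'E'
def T(p): return np.array([125+(p[0]+.5)/2.95-.5,140+(p[1]+.5)/2.95-.5])
def S(p): return np.array([185+(p[0]+.5)/2.95-.5,175+(p[1]+.5)/2.95-.5])
E
python3 - <<'E'
from h import *
from scipy.optimize import least_squares
np.set_printoptions(precision=1,suppress=True)
ct,cs=cam("top"),cam("scene")
pts=[((-29,235,11),(148,159),(619,153)),((-29,-205,11),(584,189),(203,215)),((29,235,11),(155,103),(637,195)),((29,-205,11),(587,133),(213,260)),
((0,-260,5),(640.5,166),(150,248))]
for X,a,b in pts: print(X,tri((ct,T(a)),(cs,S(b))), atz(ct,T(a),X[2]),atz(cs,S(b),X[2]))
def pose(q,X): c,s=np.cos(q[2]),np.sin(q[2]); return np.array([q[0]+c*X[0]-s*X[1],q[1]+s*X[0]+c*X[1],X[2]])
f=lambda q:np.concatenate([np.r_[proj(ct,pose(q,X))-T(a),proj(cs,pose(q,X))-S(b)] for X,a,b in pts])
r=least_squares(f,[600,-50,0]); print("lane",r.x[:2],np.round(r.x[2],4),"res",r.fun)
for nm,z,l in [("A",36,[(97,299),(154,279),(158,315),(104,322)]),("Acap",32,[(168,280),(193,277),(196,306),(171,309)]),
 ("B",36,[(302,284),(358,284),(358,323),(302,322)]),("Bcap",32,[(371,288),(394,288),(395,317),(371,317)]),
 ("C",36,[(587,325),(646,335),(640,370),(584,360)]),("Ccap",32,[(553,322),(578,325),(574,355),(550,350)]),
 ("tile",42,[(691,335),(755,338),(753,402),(686,398)]),("grip",190,[(246,70),(269,71),(270,105),(247,106)]),("jarcap",70,[(5,246)])]:
    P=np.array([atz(ct,T(p),z) for p in l]); print(nm,P.mean(0),np.round(P[:,:2]).tolist())
# tile two-view height
print("tile tri",tri((ct,T((721,368))),(cs,S((50,84)))))
print("Bcap tri",tri((ct,T((383,302))),(cs,S((357,87)))), "green",tri((ct,T((491,134))),(cs,S((302,158)))),"grip",tri((ct,T((258,87))),(cs,S((516,62)))))
E
```

```text
(-29, 235, 11) [592.5 232.1   6.9] [591.6 231.   11. ] [596.  230.1  11. ]
(-29, -205, 11) [ 606.4 -207.     7. ] [ 605.4 -206.6   11. ] [ 609.8 -207.3   11. ]
(29, 235, 11) [651.2 233.4   7.1] [650.3 233.4  11. ] [654.5 230.4  11. ]
(29, -205, 11) [ 664.7 -205.     7. ] [ 663.5 -205.1   11. ] [ 668.  -204.9   11. ]
(0, -260, 5) [ 636.8 -262.9    3. ] [ 636.4 -261.9    5. ] [ 638.3 -263.6    5. ]
lane [629.6  -2.3] 0.031 res [-0.1 -0.6  0.3 -0.7  0.5 -0.5 -0.4 -0.7  0.  -0.3  0.7 -0.9  0.4 -0.4
 -0.6 -0.8  0.1 -0.4  0.5 -0.2]
A [443.1 219.2  36. ] [[444.0, 250.0], [469.0, 199.0], [435.0, 189.0], [423.0, 239.0]]
Acap [459.  170.8  32. ] [[470.0, 186.0], [475.0, 163.0], [448.0, 156.0], [443.0, 179.0]]
B [463.3  27.9  36. ] [[479.0, 57.0], [484.0, 4.0], [447.0, -1.0], [443.0, 52.0]]
Bcap [469.6 -21.8  32. ] [[482.0, -9.0], [485.0, -31.0], [457.0, -35.0], [455.0, -12.0]]
C [ 449.1 -244.6   36. ] [[468.0, -217.0], [464.0, -274.0], [431.0, -270.0], [434.0, -217.0]]
Ccap [ 453.6 -196.8   32. ] [[468.0, -185.0], [467.0, -209.0], [439.0, -208.0], [441.0, -185.0]]
tile [ 439.6 -344.7   42. ] [[468.0, -315.0], [471.0, -375.0], [411.0, -376.0], [409.0, -314.0]]
grip [621.8  92.7 190. ] [[637.0, 105.0], [638.0, 85.0], [608.0, 80.0], [605.0, 100.0]]
jarcap [481.5 332.3  70. ] [[482.0, 332.0]]
tile tri [ 438.9 -344.    48.5]
Bcap tri [470.8 -22.5  24.5] green [ 627.6 -109.8   97.9] grip [622.5  92.7 190.4]
```

I choose the three lying blue-capped bottles A, B and C; the pink bottles and the pen don't match. The measured heights fit the text: tile 48 against 42 and grip top 190 against 190. Next I move over the reader grip.

Call:
send_rows:
  series:
    - [[40.5,25.3,0],[0,0,0],60]
    - [[40.5,25.3,0],[0,0,0],60]
    - [[40.5,25.3,0],[0,0,0],60]
    - [[40.5,25.3,0],[0,0,0],60]
    - [[40.5,25.3,0],[0,0,0],60]
    - [[40.5,25.3,0],[0,0,0],60]
    - [[40.5,25.3,0],[0,0,0],60]

```text
clock: 0.8
position: [402.4, 344.0, 231.1]
ee_rot: [0.989, -0.147, -0.0, 0.0]
contact_force: [-0.0, -0.3, 0.0]
gripper_width: 59.8
grasp_force: 0.0
```

```bash
cat >> h.py <<'E'
import json
def log():
    s=monitor.read_state(); open("log.jsonl","a").write(json.dumps([np.array(s[k]).tolist() for k in ("joints","position","ee_rot")])+"\n"); return s
def go(pos,yaw=None,d=None,yt=None):
    """print tool-frame shift and rotvec to reach pos; orientation from closing axis yt and tool axis d (shift given in present axes)"""
    s=log(); R0=Rn.from_quat(s["ee_rot"]); print("at",np.round(s["position"],1),"t",round(s["clock"],2),"w",round(s["gripper_width"],1),"gf",round(s["grasp_force"],1),"F",np.round(s["contact_force"],1))
    print("shift",np.round(R0.inv().apply(np.array(pos)-s["position"]),1))
    if d is not None:
        d=np.array(d,float)/np.linalg.norm(d); y=np.array(yt,float); y-=d*(d@y); y/=np.linalg.norm(y)
        if y@R0.as_matrix()[:,1]<0: pass
        R1=Rn.from_matrix(np.c_[np.cross(y,d),y,d]); print("rotvec",np.round((R0.inv()*R1).as_rotvec(),3)); print("shift after turn",np.round(R1.inv().apply(np.array(pos)-s["position"]),1))
LO=np.array([629.6,-2.3]);LY=0.031
def lane(X,Y,z): c,s=np.cos(LY),np.sin(LY); return np.array([LO[0]+c*X-s*Y,LO[1]+s*X+c*Y,z])
LX=np.array([np.cos(LY),np.sin(LY),0]);LYv=np.array([-np.sin(LY),np.cos(LY),0])
E
python3 - <<'E'
from h import *
s=log(); print(s["position"],s["joints"],s["clock"])
go([622.3,92.7,230],d=[0,0,-1],yt=-LYv)
E
```

```text
[402.43674777 343.99441647 231.10074539] [ 1.01377209e+00  2.22631333e-01 -2.25418779e-01 -2.07845504e-04
 -1.12319154e+00  2.61640640e-01] 0.8
at [402.4 344.  231.1] t 0.8 w 59.8 gf 0.0 F [-0.  -0.3  0. ]
shift [283.5 176.4   1.1]
rotvec [ 0.     0.    -0.326]
shift after turn [212.  258.    1.1]
```

Call:
send_rows:
  series:
    - [[40.5,25.2,0],[0,0,0],60]
    - [[40.5,25.2,0],[0,0,0],60]
    - [[40.5,25.2,0],[0,0,0],60]
    - [[40.5,25.2,0],[0,0,0],60]
    - [[40.5,25.2,0],[0,0,0],60]
    - [[40.5,25.2,0],[0,0,0],60]
    - [[40.5,25.2,0],[0,0,0],60]

```text
clock: 1.5
position: [622.3, 92.7, 230.8]
ee_rot: [0.989, -0.147, -0.0, 0.0]
contact_force: [1.0, 1.6, 0.4]
gripper_width: 60.2
grasp_force: 0.0
```

Call:
send_rows:
  series:
    - [[0,0,0],[0,0,-0.11],60]
    - [[0,0,0],[0,0,-0.11],60]
    - [[0,0,0],[0,0,-0.106],60]
    - [[0,0,0],[0,0,0],60]

```text
clock: 1.9
position: [621.3, 94.1, 230.6]
ee_rot: [1.0, 0.015, -0.001, 0.0]
contact_force: [-0.5, -0.2, 0.7]
gripper_width: 59.7
grasp_force: 0.0
```

```bash
python3 - <<'E'
from h import *
go([622.3,92.7,164],d=[0,0,-1],yt=-LYv)
im=get_image("wrist"); cv2.imwrite("pics/w1.png",im[:,:,::-1]); c=cam("wrist"); print([np.round(x,3).tolist() for x in c])
print(monitor.read_state()["joints"])
E
```

```text
at [621.3  94.1 230.6] t 1.9 w 59.7 gf 0.0 F [-0.5 -0.2  0.7]
shift [ 1.1  1.4 66.6]
rotvec [ 0.     0.001 -0.002]
shift after turn [ 1.   1.5 66.6]
[[[312.279, 0.0, 278.747], [0.0, 312.279, 204.644], [0.0, 0.0, 1.0]], [[0.028, -1.0, 0.001], [-0.947, -0.026, 0.319], [-0.319, -0.01, -0.948]], [76.342, 550.019, 578.386]]
[ 4.07626491e-01  3.91400329e-01  1.68982053e-02 -2.29212258e-04
 -1.19735238e+00  1.19109509e+00]
```

View pics/w1.png

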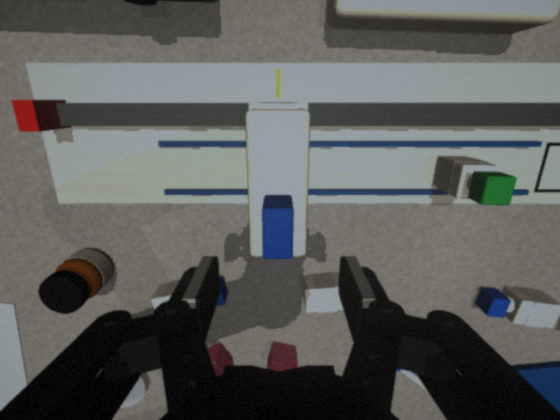

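The wrist view shows the reader with its blue grip, top face about (263–292, 209–257), between the open fingers. The red stop is at (38,115), the jar at (75,280) and the green bottle at (490,186).

```bash
python3 - <<'E'
from h import *
np.set_printoptions(precision=1,suppress=True)
c=cam("wrist"); P=np.array([atz(c,p,190) for p in [(263,209),(292,209),(292,257),(264,257)]]); print(P, P.mean(0))
print([proj(c,lane(-5+a,95+b,190)) for a,b in((18,10),(18,-10),(-18,-10),(-18,10))])
for X,p in [((-29,235,11),(164,191)),((29,235,11),(158,144)),((29,-205,11),(541,144))]: print(lane(*X),atz(c,p,X[2]))
E
```

```text
[[638.8 104.  190. ]
 [639.3  86.  190. ]
 [606.   84.6 190. ]
 [605.5 102.9 190. ]] [622.4  94.4 190. ]
[array([264.5, 208.2]), array([296.8, 208.1]), array([295.9, 259.9]), array([265.5, 260. ])]
[593.3 231.7  11. ] [595.3 231.   11. ]
[651.3 233.5  11. ] [651.3 232.9  11. ]
[ 664.9 -206.3   11. ] [ 663.4 -206.5   11. ]
```

Call:
send_rows:
  series:
    - [[1,0,33],[0,0,0],60]
    - [[0,0,33],[0,0,0],60]
    - [[0,0,0],[0,0,0],10]
    - [[0,0,0],[0,0,0],10]
    - [[0,0,0],[0,0,0],10]
    - [[0,0,0],[0,0,0],10]
    - [[0,0,0],[0,0,0],10]

```text
clock: 2.65
position: [623.7, 94.8, 167.5]
ee_rot: [1.0, 0.015, 0.002, -0.0]
contact_force: [0.5, -0.8, 2.6]
gripper_width: 18.3
grasp_force: 61.2
```

```bash
python3 - <<'E'
from h import *
go(lane(-5,288,164))
E
```

```text
at [623.7  94.8 167.5] t 2.65 w 18.3 gf 61.2 F [ 0.5 -0.8  2.6]
shift [  -2.2 -190.7    3.6]
```

Call:
send_rows:
  series:
    - [[0,-30,0],[0,0,0],10]
    - [[0,-30,0],[0,0,0],10]
    - [[0,-30,0],[0,0,0],10]
    - [[0,-30,0],[0,0,0],10]
    - [[0,-30,0],[0,0,0],10]
    - [[0,-26,0],[0,0,0],10]
    - [[0,-5,0],[0,0,0],10]
    - [[0,-5,0],[0,0,0],10]

```text
clock: 3.45
position: [618.2, 280.6, 167.5]
ee_rot: [1.0, 0.015, 0.002, -0.0]
contact_force: [2.2, -2.6, 5.2]
gripper_width: 18.7
grasp_force: 61.7
```

Call:
send_rows:
  series:
    - [[0,-2,0],[0,0,0],10]
    - [[0,-1,0],[0,0,0],10]
    - [[0,-1,0],[0,0,0],10]
    - [[0,0,0],[0,0,0],10]

```text
clock: 3.85
position: [618.2, 283.3, 167.5]
ee_rot: [1.0, 0.015, 0.002, -0.0]
contact_force: [1.7, -0.7, 4.6]
gripper_width: 19.5
grasp_force: 61.6
```

Call:
send_rows:
  series:
    - [[0,-2,0],[0,0,0],10]
    - [[0,-1,0],[0,0,0],10]
    - [[0,0,0],[0,0,0],10]

```text
clock: 4.15
position: [618.1, 286.3, 167.5]
ee_rot: [1.0, 0.015, 0.002, -0.0]
contact_force: [2.6, -1.8, 5.4]
gripper_width: 18.8
grasp_force: 61.6
```

Call:
send_rows:
  series:
    - [[0,-1,0],[0,0,0],10]
    - [[0,-1,0],[0,0,0],10]
    - [[0,0,0],[0,0,0],10]

```text
clock: 4.45
position: [618.1, 287.8, 167.5]
ee_rot: [1.0, 0.015, 0.002, -0.0]
contact_force: [2.5, -2.2, 4.8]
gripper_width: 18.9
grasp_force: 61.6
```

Call:
send_rows:
  series:
    - [[0,-1,0],[0,0,0],10]
    - [[0,-1,0],[0,0,0],10]
    - [[0,0,0],[0,0,0],10]

```text
clock: 4.75
position: [618.0, 287.8, 167.5]
ee_rot: [1.0, 0.014, 0.001, 0.001]
contact_force: [3.5, -7.5, 6.0]
gripper_width: 18.8
grasp_force: 61.7
```

Call:
send_rows:
  series:
    - [[0,-1,0],[0,0,0],10]
    - [[0,-1,0],[0,0,0],10]
    - [[0,0,0],[0,0,0],10]
    - [[0,0,0],[0,0,0],10]

```text
clock: 5.15
position: [618.0, 287.9, 167.5]
ee_rot: [1.0, 0.014, 0.001, 0.003]
contact_force: [2.9, -11.8, 6.0]
gripper_width: 18.7
grasp_force: 61.8
```

The stop is reached: force rises with no further travel, at TCP y 287.8. Release, lift, then swing over the bottles.

Call:
send_rows:
  series:
    - [[0,5,0],[0,0,0],40]
    - [[0,0,0],[0,0,0],45]
    - [[0,0,0],[0,0,0],45]
    - [[0,0,-40],[0,0,0],60]
    - [[0,0,-40],[0,0,0],60]
    - [[0,0,-40],[0,0,0],60]
    - [[-12,40,-16],[0,0,0.1],60]
    - [[-12,40,-16],[0,0,0.1],60]

```text
clock: 5.95
position: [590.8, 209.6, 317.8]
ee_rot: [0.996, -0.086, 0.0, -0.001]
contact_force: [0.1, -0.4, -0.1]
gripper_width: 59.9
grasp_force: 0.0
```

Call:
send_rows:
  series:
    - [[-10,45,0],[0,0,0],85]
    - [[-10,45,0],[0,0,0],85]
    - [[-10,45,0],[0,0,0],85]
    - [[-10,45,0],[0,0,0],85]
    - [[0,45,0],[0,0,0],85]
    - [[0,45,0],[0,0,0.0],85]
    - [[0,0,0],[0,0,0],85]

```text
clock: 6.65
position: [504.7, -53.6, 317.6]
ee_rot: [0.996, -0.087, 0.0, -0.0]
contact_force: [0.6, 1.0, 0.2]
gripper_width: 84.9
grasp_force: 0.0
```

```bash
python3 - <<'E'
from h import *
go([490,-40,320],d=[0,0,-1],yt=[-1,0,0])
print(monitor.read_state()["joints"])
im=get_image("wrist"); cv2.imwrite("pics/w2.png",im[:,:,::-1]); c=cam("wrist"); np.savez("w2.npz",K=c[0],R=c[1],t=c[2])
E
```

```text
at [504.7 -53.6 317.6] t 6.65 w 84.9 gf 0.0 F [0.6 1.  0.2]
shift [-16.8 -10.8  -2.4]
rotvec [-0.     0.     1.396]
shift after turn [-13.6  14.7  -2.4]
[ 2.14524925e-01  1.30026831e-01 -1.22471036e-01 -9.39726365e-05
 -1.31819493e+00  1.18197475e+00]
```

View pics/w2.png

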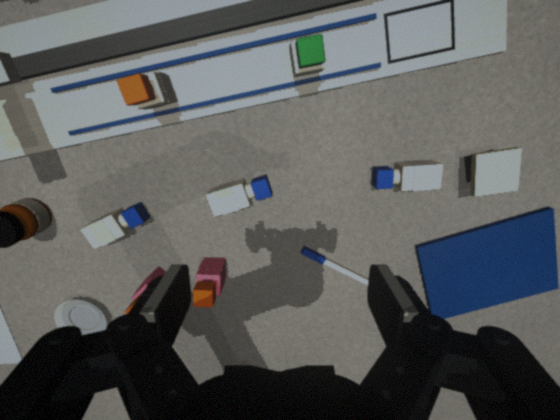

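The wrist view shows A with body (104,232) and cap (134,215), B with body (229,200) and cap (262,188), and C with body (422,177) and cap (383,177). The tile is at (497,172), the orange-capped bottle at (135,88), the green one at (310,51) and the bay at (420,30). Next I fit the box models to the masks in two views.

```bash
cat > fit.py <<'E'
from h import *
from scipy.optimize import least_squares
np.set_printoptions(precision=2,suppress=True)
def box(lo,hi): return np.array([[x,y,z] for x in(lo[0],hi[0]) for y in(lo[1],hi[1]) for z in(lo[2],hi[2])],float)
BODY,CAP,TILE=box((0,-18,-18),(56,18,18)),box((66,-14,-14),(90,14,14)),box((-30,-30,-6),(30,30,6))
def cen(c,P):
    h=cv2.convexHull(np.array([proj(c,p) for p in P],np.float32)); m=cv2.moments(h); return np.array([m["m10"],m["m01"]])/m["m00"]
def place(P,q): cs,s=np.cos(q[2]),np.sin(q[2]); return np.c_[q[0]+cs*P[:,0]-s*P[:,1],q[1]+s*P[:,0]+cs*P[:,1],q[3]+P[:,2]]
def blob(mask,p):
    n,l,st,ce=cv2.connectedComponentsWithStats(mask.astype(np.uint8),connectivity=4)
    i=min((k for k in range(1,n) if st[k,4]>25),key=lambda k:np.hypot(*(ce[k]-p))); return ce[i],st[i,4],l==i
def masks(im):
    hsv=cv2.cvtColor(np.ascontiguousarray(im),cv2.COLOR_RGB2HSV); H,Sa,V=cv2.split(hsv)
    return (H>105)&(H<130)&(Sa>140)&(V>50),(Sa<45)&(V>WV)
WV=140
def fitb(views,b,c,z0=18):
    """views: list of (cam,im,body px,cap px)"""
    obs=[]
    for cm,im,pb,pc in views:
        bl,wh=masks(im); B,nb,_=blob(wh,np.array(pb)); C,nc,_=blob(bl,np.array(pc)); obs.append((cm,B,C)); print("  px",B,nb,C,nc)
    f=lambda q:np.concatenate([np.r_[cen(cm,place(BODY,q))-B,cen(cm,place(CAP,q))-C] for cm,B,C in obs])
    r=least_squares(f,[*b,np.arctan2(c[1]-b[1],c[0]-b[0]),z0]); return r
E
python3 - <<'E'
from fit import *
d=np.load("w2.npz"); cw=(d["K"],d["R"],d["t"]); ct=cam("top")
iw=cv2.imread("pics/w2.png")[:,:,::-1]; it=cv2.imread("pics/top0.png")[:,:,::-1]
for n,b,c,w1,w2,t1,t2 in [("A",(450,245),(459,171),(104,232),(134,215),T((128,300)),T((181,292))),("B",(460,60),(470,-20),(229,200),(262,188),T((330,303)),T((383,302))),("C",(448,-270),(454,-197),(422,177),(383,177),T((615,347)),T((563,338)))]:
    for vs in ([(cw,iw,w1,w2)],[(ct,it,t1,t2)],[(cw,iw,w1,w2),(ct,it,t1,t2)]):
        r=fitb(vs,b,c); print(n,len(vs),r.x,"res",r.fun)
_,wh=masks(iw); B,nb,m=blob(wh,np.array([497,172])); print("tile",B,nb,atz(cw,B,42), cv2.minAreaRect(np.argwhere(m)[:,::-1].astype(np.float32)))
_,wh=masks(it); B,nb,m=blob(wh,T((721,368))); print("tile",B,nb,atz(ct,B,42), cv2.minAreaRect(np.argwhere(m)[:,::-1].astype(np.float32)))
for nm,p in (("green",(310,51)),("orange",(135,88))): print(nm,atz(cw,p,95))
E
```

```text
px [101.83 231.83] 790 [132.36 216.68] 278
A 1 [444.19 257.9   -1.39  18.  ] res [ 0.55 -3.   -0.61  1.42]
  px [167.09 240.79] 243 [186.1  238.43] 82
A 1 [448.54 246.45  -1.44  18.12] res [ 3.34 -0.55  1.91  1.43]
  px [101.83 231.83] 790 [132.36 216.68] 278
  px [167.09 240.79] 243 [186.1  238.43] 82
A 2 [447.38 256.58  -1.43  18.  ] res [ 0.93 -4.51  0.37  0.87 -0.21 -0.66 -1.63  1.02]
  px [227.26 200.08] 891 [261.05 188.38] 305
B 1 [458.72  59.87  -1.44  18.  ] res [-0.16 -0.66 -1.61  1.15]
  px [237.03 242.12] 260 [254.45 242.06] 71
B 1 [463.8   59.47  -1.45  18.  ] res [-1.13 -0.41 -0.96 -0.56]
  px [227.26 200.08] 891 [261.05 188.38] 305
  px [237.03 242.12] 260 [254.45 242.06] 71
B 2 [460.    60.    -1.45  18.  ] res [-0.41 -1.36 -1.77  0.61 -1.49  0.83 -1.3   0.57]
  px [421.94 177.3 ] 964 [384.05 178.05] 316
C 1 [ 443.86 -276.72    1.44   18.1 ] res [-1.51 -0.41  1.06  0.18]
  px [332.89 257.04] 269 [315.31 253.74] 74
C 1 [ 448.72 -271.85    1.47   18.  ] res [-0.83  0.04 -0.74 -0.24]
  px [421.94 177.3 ] 964 [384.05 178.05] 316
  px [332.89 257.04] 269 [315.31 253.74] 74
C 2 [ 450.7  -275.94    1.53   18.26] res [-2.19 -3.22  0.16  0.49  0.58  0.08  0.51  0.88]
tile [497.73 171.98] 1790 [ 443.11 -344.37   42.  ] ((498.5, 172.0), (46.0, 45.0), 90.0)
tile [369.69 263.96] 458 [ 441.09 -346.08   42.  ] ((369.8688659667969, 263.942626953125), (21.638042449951172, 21.456972122192383), 5.19442892074585)
green [ 628.79 -107.54   95.  ]
orange [625.5   86.23  95.  ]
```

```bash
sed -i 's/\[\*b,np.arctan2(c\[1\]-b\[1\],c\[0\]-b\[0\]),z0\])/[*b,np.arctan2(c[1]-b[1],c[0]-b[0]),z0],diff_step=2e-3,x_scale=[1,1,.02,1])/' fit.py; cat > fitall.py <<'E'
from fit import *
d=np.load("w2.npz"); cw=(d["K"],d["R"],d["t"]); ct=cam("top")
iw=cv2.imread("pics/w2.png")[:,:,::-1]; it=cv2.imread("pics/top0.png")[:,:,::-1]
for n,b,c,w1,w2,t1,t2 in [("A",(450,245),(459,171),(104,232),(134,215),T((128,300)),T((181,292))),("B",(460,60),(470,-20),(229,200),(262,188),T((330,303)),T((383,302))),("C",(448,-270),(454,-197),(422,177),(383,177),T((615,347)),T((563,338)))]:
    for vs in ([(cw,iw,w1,w2)],[(ct,it,t1,t2)],[(cw,iw,w1,w2),(ct,it,t1,t2)]):
        r=fitb(vs,b,c); print(n,len(vs),r.x,"res",r.fun)
E
python3 fitall.py | grep -v px
```

```text
A 1 [451.07 229.88  -1.29  61.93] res [ 0. -0. -0.  0.]
A 1 [435.09 229.92  -1.34  99.85] res [ 0. -0. -0. -0.]
A 2 [442.03 249.66  -1.31  30.37] res [ 1.07 -0.64 -0.85  1.02  0.57 -0.26 -0.72 -0.66]
B 1 [463.66  54.21  -1.41  42.41] res [-0.  0.  0. -0.]
B 1 [464.43  57.45  -1.46   7.26] res [-0. -0.  0.  0.]
B 2 [460.37  56.31  -1.42  28.37] res [ 0.71 -0.36 -0.22  0.47 -0.59  0.1  -0.25 -0.67]
C 1 [ 452.01 -265.96    1.42   48.3 ] res [-0. -0.  0.  0.]
C 1 [ 449.26 -273.89    1.49   20.52] res [-0. -0.  0. -0.]
C 2 [ 446.81 -272.97    1.44   29.15] res [-0.85 -0.16  0.8   0.44  0.13  0.13  0.14 -0.7 ]
```

Call:
send_rows:
  series:
    - [[-6,5,0],[0,0,0.14],85]
    - [[-5,2,0],[0,0,0.14],85]
    - [[0,0,0],[0,0,0.14],85]
    - [[0,0,0],[0,0,0.14],85]
    - [[0,0,0],[0,0,0.14],85]
    - [[0,0,0],[0,0,0.14],85]
    - [[0,0,0],[0,0,0.14],85]
    - [[0,0,0],[0,0,0.14],85]

```text
clock: 7.5
position: [494.2, -53.1, 317.0]
ee_rot: [0.798, -0.603, -0.0, -0.0]
contact_force: [-0.6, 0.3, 0.3]
gripper_width: 85.2
grasp_force: 0.0
```

```bash
sed -i 's/box((0,-18,-18),(56,18,18))/box((0,-18,14),(56,18,18))/' fit.py; python3 fitall.py | grep -v px
```

```text
A 1 [429.88 275.82  -1.32 -19.14] res [ 0.  0.  0. -0.]
A 1 [439.97 248.76  -1.29  23.59] res [ 0. -0. -0. -0.]
A 2 [440.85 251.46  -1.3   19.18] res [-0.96  0.77  1.43 -0.96 -0.43 -0.11 -0.48  0.07]
B 1 [461.69  57.57  -1.47  16.71] res [ 0. -0.  0. -0.]
B 1 [465.15  59.31  -1.43 -21.26] res [ 0.  0. -0. -0.]
B 2 [462.11  56.69  -1.46  19.75] res [ 0.16  0.13  0.3  -0.21 -0.78 -0.35 -0.11  0.21]
C 1 [ 442.79 -280.88    1.49    0.51] res [ 0.  0. -0.  0.]
C 1 [ 450.33 -276.41    1.46  -11.7 ] res [ 0. -0.  0. -0.]
C 2 [ 448.09 -273.92    1.48   19.04] res [ 0.64  0.11 -0.95 -0.17  0.54 -0.03 -0.04  0.27]
```

Call:
send_rows:
  series:
    - [[0,0,0],[0,0,0.14],85]
    - [[0,0,0],[0,0,0.136],85]
    - [[0,0,0],[0,0,0],85]

```text
clock: 7.8
position: [494.2, -53.3, 317.0]
ee_rot: [0.71, -0.705, -0.0, -0.0]
contact_force: [0.1, -0.4, 0.0]
gripper_width: 85.0
grasp_force: 0.0
```

```bash
python3 - <<'E'
from h import *
s=log(); print(s["position"],s["ee_rot"],s["joints"])
im=get_image("wrist"); cv2.imwrite("pics/w3.png",im[:,:,::-1]); c=cam("wrist"); np.savez("w3.npz",K=c[0],R=c[1],t=c[2])
E
```

```text
[494.17562483 -53.32477905 317.03717204] [ 7.09647813e-01 -7.04556530e-01 -2.76646732e-04 -3.04348484e-05] [ 2.19507534e-01  1.11479600e-01 -1.45430637e-01 -5.15683992e-04
 -1.31413320e+00 -2.12176387e-01]
```

View pics/w3.png

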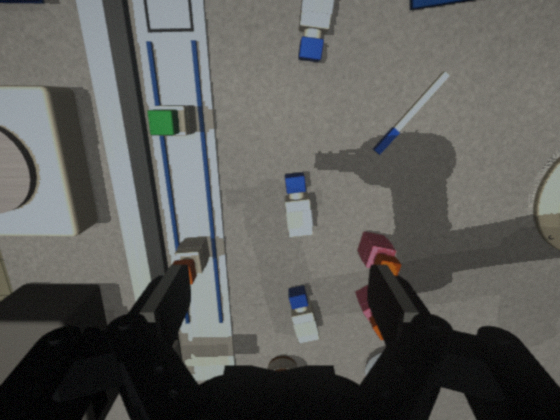

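The wrist view, turned 90°, shows cap A at (298,298), B at (295,183) and C at (311,48), each with its body attached. All three are still lying where they were measured. The two-view fits give centre-line heights of 19 to 20 mm against the expected 18. Next I tilt in free air to learn the wrist's behaviour.

Call:
send_rows:
  series:
    - [[0,0,0],[0,0,-0.1],70]
    - [[0,0,0],[0,-0.14,0],70]
    - [[0,0,0],[0,-0.14,0],70]
    - [[0,0,0],[0,-0.14,0],70]
    - [[0,0,0],[0,-0.14,0],70]
    - [[0,0,0],[0,-0.14,0],70]
    - [[0,0,0],[0,0,0],70]

```text
clock: 8.55
position: [494.4, -56.7, 314.6]
ee_rot: [0.696, -0.629, -0.257, -0.23]
contact_force: [-0.0, -0.4, 0.2]
gripper_width: 70.2
grasp_force: 0.0
```

```bash
cat > kin.py <<'E'
from h import *
from scipy.optimize import least_squares
LIM=np.array([[-3.14,3.14],[-1.21,2.06],[-1.07,1.41],[-3.16,2.05],[-2.99,-0.16],[-3.1,3.1]])
def fk(j,p,s4=1):
    h,A,D,L,d6=p
    ry=lambda a:Rn.from_euler("y",a); rz=lambda a:Rn.from_euler("z",a)
    R1=rz(j[0]); P=np.array([0,0,h])+R1.apply(ry(j[1]).apply([0,0,A]))
    R3=R1*ry(j[1]-j[2]); P=P+R3.apply([D,0,0])
    R4=R3*Rn.from_euler("x",s4*j[3]); R5=R4*ry(-j[4]); P=P+R4.apply([0,-L,0])
    R6=R5*Rn.from_matrix([[0,0,1],[0,-1,0],[1,0,0]])*rz(s6*j[5]+c6)   # tool z = forearm x
    P=P+R6.apply([0,0,d6]); return P,R6
s6,c6=-1,0
def ik(pos,R,p,s4,seeds):
    best=[]
    for s in seeds:
        f=lambda j:np.r_[(fk(j,p,s4)[0]-pos)/100,(R.inv()*fk(j,p,s4)[1]).as_rotvec()]
        r=least_squares(f,np.clip(s,LIM[:,0]+.01,LIM[:,1]-.01),bounds=(LIM[:,0],LIM[:,1])); best.append((r.cost,r.x))
    return best
E
python3 - <<'E'
from kin import *
import kin
np.set_printoptions(precision=3,suppress=True)
s=log(); print(s["position"],s["ee_rot"],s["joints"])
D=[json.loads(l) for l in open("log.jsonl")]
for s4 in(1,-1):
  for kin.s6 in (1,-1):
    f=lambda q:np.concatenate([np.r_[(fk(d[0],q[:5],s4)[0]-d[1]),50*(Rn.from_quat(d[2]).inv()*setc(q[5],d[0],q,s4)).as_rotvec()] for d in D])
    def setc(c,j,q,s4):
        kin.c6=c; return fk(j,q[:5],s4)[1]
    for c0 in(0,1.57,3.14,-1.57):
        r=least_squares(f,[245,563,422,160,380,c0]); print(s4,kin.s6,c0,r.cost,r.x)
E
```

```text
[494.408 -56.697 314.605] [ 0.696 -0.629 -0.257 -0.23 ] [-0.227  0.28   0.125 -0.661 -1.662  0.35 ]
1 1 0 22534.307570530185 [-413.35   577.737  393.698  150.159 -245.925    0.334]
1 1 1.57 22534.30757069715 [-413.35   577.737  393.698  150.159 -245.925    0.334]
1 1 3.14 51838.16602501762 [-413.35   577.737  393.698  150.159 -245.925    3.095]
1 1 -1.57 22534.307570658348 [-413.35   577.737  393.698  150.159 -245.925    0.334]
1 -1 0 12769.026763475777 [-413.35   577.737  393.698  150.159 -245.925    1.553]
1 -1 1.57 12769.02676349044 [-413.35   577.737  393.698  150.159 -245.925    1.553]
1 -1 3.14 12769.026763475964 [-413.35   577.737  393.698  150.159 -245.925    1.553]
1 -1 -1.57 12769.02676348326 [-413.35   577.737  393.698  150.159 -245.925    1.553]
-1 1 0 9968.708219252016 [160.6   564.9   421.8   159.8   297.7     0.362]
-1 1 1.57 9968.70821925202 [160.6   564.9   421.8   159.8   297.7     0.362]
-1 1 3.14 39400.818143006785 [160.6   564.9   421.8   159.8   297.7     3.055]
-1 1 -1.57 9968.708219252016 [160.6   564.9   421.8   159.8   297.7     0.362]
-1 -1 0 1.1624045458032987e-25 [160.6   564.9   421.8   159.8   297.7     1.571]
-1 -1 1.57 1.3976744221764133e-25 [160.6   564.9   421.8   159.8   297.7     1.571]
-1 -1 3.14 9.584366701493539e-26 [160.6   564.9   421.8   159.8   297.7     1.571]
-1 -1 -1.57 1.3310314529033422e-25 [160.6   564.9   421.8   159.8   297.7     1.571]
```

The kinematic model fits exactly. I'll use it to check that the grasp, stand-up and placing poses are within reach, following the path continuously.

```bash
cat >> kin.py <<'E'
s4=-1; c6=np.pi/2; PR=[160.6,564.9,421.8,159.8,297.7]
def ori(d,y):
    d=np.array(d,float); d/=np.linalg.norm(d); y=np.array(y,float); y-=d*(d@y); y/=np.linalg.norm(y); return Rn.from_matrix(np.c_[np.cross(y,d),y,d])
def step(j,pos,R):
    f=lambda q:np.r_[(fk(q,PR,-1)[0]-pos)/100,(R.inv()*fk(q,PR,-1)[1]).as_rotvec()]
    r=least_squares(f,j); return r.x,np.abs(r.fun).max()
def track(j,way,n=8,verbose=True):
    """way: list of (name,pos,R); from present joints j"""
    P,R=fk(j,PR,-1); mx=0
    for nm,P1,R1 in way:
        rv=(R.inv()*R1).as_rotvec(); bad="";
        for k in range(1,n+1):
            jn,e=step(j,P+(P1-P)*k/n,R*Rn.from_rotvec(rv*k/n)); mx=max(mx,np.abs(jn-j).max())
            if e>1e-3: bad+=f" unreach{e:.2f}"
            m=np.minimum(jn-LIM[:,0],LIM[:,1]-jn)
            if m.min()<0: bad+=f" lim j{m.argmin()+1}@{k}"
            j=jn
        P,R=P1,R1
        if verbose: print(nm,np.round(j,2),"maxstep",round(mx,2),bad); mx=0
    return j
Z=np.array([0,0,1.])
def uv(yaw): return np.array([np.cos(yaw),np.sin(yaw),0])
E
python3 - <<'E'
from kin import *
j0=np.array(monitor.read_state()["joints"])
B=[("A",(440.9,251.5),-1.30),("B",(462.1,56.7),-1.46),("C",(448.1,-273.9),1.48)]
for tau in (.5,.7,.87):
  for n,b,yw in B:
    u=uv(yw); c=np.cross(Z,u)   # horizontal perpendicular
    # closing axis: keep tool x along u for A,B (y_t=z_t x x_t = -Z x u) ; option sign
    for sg in (-1,1):
        d0=-u*np.sin(tau)-Z*np.cos(tau); R0=ori(d0,sg*c)
        g=np.array([*b,0])+u*42; g[2]=22+19*np.cos(tau)*0; tcp=g+19*d0; tcp[2]=max(tcp[2],5+11*np.sin(tau))
        df=u*np.cos(tau)-Z*np.sin(tau); R1=ori(df,sg*c)
        print("==",n,tau,sg)
        up=tcp+[0,0,150]
        j=track(j0,[("above",up,R0),("grasp",tcp,R0),("lift",up,R0),("stood",np.array([520,up[1],200]),R1)])
        # option: turn to face +x
        for Y in (-185,-10,165):
            f=lane(0,Y,53)+19*df; track(j,[(f"place along u {Y}",f+[0,0,90],R1),("  dn",f,R1)],verbose=True)
E
```

```text
== A 0.5 -1
above [ 0.44  0.27 -0.24 -0.58 -1.05  0.12] maxstep 0.09 
grasp [ 0.41  0.51 -0.33 -0.72 -0.8   0.39] maxstep 0.04 
lift [ 0.44  0.27 -0.24 -0.58 -1.05  0.12] maxstep 0.04 
stood [ 0.99  0.59 -0.38  0.72 -1.51 -1.13] maxstep 0.24 
place along u -185 [ 0.07  0.56 -0.73  1.61 -1.04 -1.25] maxstep 0.14 
  dn [ 0.04  0.71 -0.75  1.74 -1.05 -1.45] maxstep 0.03 
place along u -10 [ 0.47  0.61 -0.62  1.21 -1.17 -1.21] maxstep 0.07 
  dn [ 0.44  0.74 -0.66  1.31 -1.11 -1.38] maxstep 0.02 
place along u 165 [ 0.76  0.71 -0.37  0.92 -1.34 -1.13] maxstep 0.03 
  dn [ 0.75  0.83 -0.4   0.96 -1.25 -1.26] maxstep 0.02 
== A 0.5 1
above [ 0.44  0.27 -0.24 -0.58 -1.05 -3.02] maxstep 0.45 
grasp [ 0.41  0.51 -0.33 -0.72 -0.8  -2.75] maxstep 0.04 
lift [ 0.44  0.27 -0.24 -0.58 -1.05 -3.02] maxstep 0.04 
stood [ 0.99  0.59 -0.38  0.72 -1.51 -4.27] maxstep 0.24  lim j6@1 lim j6@2 lim j6@3 lim j6@4 lim j6@5 lim j6@6 lim j6@7 lim j6@8
place along u -185 [ 0.07  0.56 -0.73  1.61 -1.04 -4.39] maxstep 0.14  lim j6@1 lim j6@2 lim j6@3 lim j6@4 lim j6@5 lim j6@6 lim j6@7 lim j6@8
  dn [ 0.04  0.71 
[... 13826 characters left out ...]
.02  lim j6@1 lim j6@2 lim j6@3 lim j6@4 lim j6@5 lim j6@6 lim j6@7 lim j6@8
== C 0.87 1
above [ 0.11  0.32 -0.87  1.1  -0.99 -1.13] maxstep 0.28 
grasp [-0.02  0.59 -0.99  1.51 -0.87 -1.58] maxstep 0.06 
lift [ 0.11  0.32 -0.87  1.1  -0.99 -1.13] maxstep 0.06 
stood [-0.52  0.52  0.2  -0.63 -1.58  0.53] maxstep 0.31 
place along u -185 [-0.36  0.67  0.3  -0.68 -1.45  0.44] maxstep 0.02 
  dn [-0.36  0.77  0.25 -0.69 -1.34  0.54] maxstep 0.02 
place along u -10 [-0.12  0.56  0.11 -0.75 -1.25  0.32] maxstep 0.05 
  dn [-0.13  0.68  0.06 -0.79 -1.14  0.45] maxstep 0.02 
place along u 165 [ 0.16  0.51  0.03 -0.8  -1.05  0.15] maxstep 0.09 
  dn [ 0.14  0.63 -0.01 -0.87 -0.96  0.3 ] maxstep 0.02
```

```bash
cat > stage.py <<'E'
from kin import *
np.set_printoptions(precision=3,suppress=True)
def geo(b,yw,sg,tau=.8,zb=44,ztcp=13):
    u=uv(yw); c=np.cross(Z,u)
    d0=-u*np.sin(tau)-Z*np.cos(tau); R0=ori(d0,sg*c); g=np.array([*b,0])+u*zb; g[2]=ztcp+19*np.cos(tau); tcp=g+19*d0
    df=u*np.cos(tau)-Z*np.sin(tau); R1=ori(df,sg*c); off=g[2]-18
    return u,R0,tcp,R1,df,off
def rel(P1,R1=None):
    s=log(); R=Rn.from_quat(s["ee_rot"]); print("at",np.round(s["position"],1),"t",round(s["clock"],1),"w",round(s["gripper_width"],1),"gf",round(s["grasp_force"],1),"F",np.round(s["contact_force"],1))
    if R1 is not None: print(" turn",np.round((R.inv()*R1).as_rotvec(),3))
    print(" shift now",np.round(R.inv().apply(P1-s["position"]),1), " shift after turn",np.round((R1 or R).inv().apply(P1-s["position"]),1))
BT={"A":((440.9,251.5),-1.30,-1),"B":((462.1,56.7),-1.46,-1),"C":((448.1,-273.9),1.48,1)}
E
python3 - <<'E'
from stage import *
u,R0,tcp,R1,df,off=geo(*BT["B"]); print(tcp,off)
rel(tcp+[0,0,100],R0); rel(tcp,R0)
track(np.array(monitor.read_state()["joints"]),[("a",tcp+[0,0,100],R0),("g",tcp,R0)])
E
```

```text
[465.458  26.516  13.   ] 8.237427477596142
at [494.4 -56.7 314.6] t 8.6 w 70.2 gf 0.0 F [-0.  -0.4  0.2]
 turn [-0.003 -0.096 -0.009]
 shift now [ 65.2  19.6 209.2]  shift after turn [ 84.8  19.6 202.1]
at [494.4 -56.7 314.6] t 8.6 w 70.2 gf 0.0 F [-0.  -0.4  0.2]
 turn [-0.003 -0.096 -0.009]
 shift now [129.9  19.3 285.5]  shift after turn [156.5  19.6 271.8]
a [-0.15  0.45 -0.2  -0.81 -1.29  0.65] maxstep 0.05 
g [-0.16  0.62 -0.24 -0.86 -1.16  0.82] maxstep 0.02
```

Call:
send_rows:
  series:
    - [[0,0,0],[-0.003,-0.096,-0.009],85]
    - [[14.1,3.3,33.7],[0,0,0],85]
    - [[14.1,3.3,33.7],[0,0,0],85]
    - [[14.1,3.3,33.7],[0,0,0],85]
    - [[14.1,3.3,33.7],[0,0,0],85]
    - [[14.1,3.3,33.7],[0,0,0],85]
    - [[14.1,3.2,33.7],[0,0,0],85]
    - [[0,0,0],[0,0,0],85]

```text
clock: 9.35
position: [462.3, 30.3, 112.4]
ee_rot: [0.688, -0.613, -0.292, -0.257]
contact_force: [-1.5, -0.3, -0.8]
gripper_width: 84.8
grasp_force: 0.0
```

```bash
python3 - <<'E'
from stage import *
u,R0,tcp,R1,df,off=geo(*BT["B"]); rel(tcp,R0)
im=get_image("scene"); bl,wh=__import__("fit").masks(im)
cs=cam("scene"); im2=get_image("wrist"); cv2.imwrite("pics/w4.png",im2[:,:,::-1])
from fit import blob
print(blob(bl,proj(cs,[469.6,-21.8,28]))[:2],proj(cs,[470.8,-21.5,20]))
E
```

```text
at [462.3  30.3 112.4] t 9.3 w 84.8 gf 0.0 F [-1.5 -0.3 -0.8]
 turn [ 0.008 -0.002  0.002]
 shift now [74.  -3.1 66.4]  shift after turn [74.2 -2.7 66.3]
(array([305.65, 203.53]), np.int32(34)) [306.31 205.11]
```

View pics/w4.png

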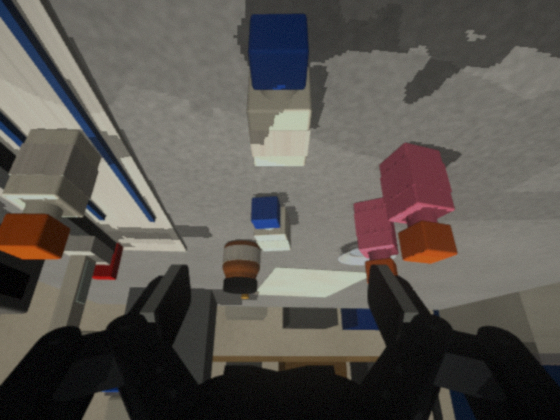

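The tilted wrist view shows B at (278,100), cap up to (278,50), centred between the fingers. A lies beyond it at (272,225). Descend and grip.

Call:
send_rows:
  series:
    - [[18.5,-0.7,16.5],[0,0,0],85]
    - [[18.5,-0.7,16.5],[0,0,0],85]
    - [[18.5,-0.7,16.5],[0,0,0],85]
    - [[16.5,-0.7,15.0],[0,0,0],85]
    - [[0,0,0],[0,0,0],85]

```text
clock: 9.95
position: [469.7, 23.3, 18.3]
ee_rot: [0.688, -0.613, -0.288, -0.259]
contact_force: [0.1, 0.1, -1.1]
gripper_width: 84.9
grasp_force: 0.0
```

```bash
python3 - <<'E'
from stage import *
u,R0,tcp,R1,df,off=geo(*BT["B"]); rel(tcp,R0)
E
```

```text
at [469.7  23.3  18.3] t 9.9 w 84.9 gf 0.0 F [ 0.1  0.1 -1.1]
 turn [-0.    -0.005  0.005]
 shift now [1.3 3.9 6.3]  shift after turn [1.3 3.9 6.3]
```

Call:
send_rows:
  series:
    - [[1,2.5,5.5],[0,0,0],85]
    - [[0,0,0],[0,0,0],20]
    - [[0,0,0],[0,0,0],20]
    - [[0,0,0],[0,0,0],20]
    - [[0,0,0],[0,0,0],20]
    - [[0,0,0],[0,0,0],20]
    - [[0,0,0],[0,0,0],20]

```text
clock: 10.65
position: [466.6, 26.8, 15.3]
ee_rot: [0.689, -0.613, -0.288, -0.26]
contact_force: [0.3, -2.0, 6.8]
gripper_width: 34.8
grasp_force: 60.3
```

```bash
python3 - <<'E'
from stage import *
u,R0,tcp,R1,df,off=geo(*BT["B"]); rel(tcp,R0)
up=np.array([520,20,190.]); rel(up,R1)
track(np.array(monitor.read_state()["joints"]),[("l",tcp+[0,0,170],R0),("st",up,R1)],n=12)
E
```

```text
at [466.6  26.8  15.3] t 10.7 w 34.8 gf 60.3 F [ 0.3 -2.   6.8]
 turn [-0.001 -0.004  0.006]
 shift now [1.7 1.2 1.5]  shift after turn [1.7 1.2 1.5]
at [466.6  26.8  15.3] t 10.7 w 34.8 gf 60.3 F [ 0.3 -2.   6.8]
 turn [-0.006  1.567  0.004]
 shift now [-115.8  -53.2 -131.1]  shift after turn [ 130.8  -52.3 -116.5]
l [-0.14  0.35 -0.15 -0.78 -1.4   0.53] maxstep 0.03 
st [ 0.65  0.37 -0.58  0.7  -1.19 -1.  ] maxstep 0.16
```

Call:
send_rows:
  series:
    - [[-14,0,-14],[0,0,0],20]
    - [[-28.7,0,-27.9],[0,0,0],20]
    - [[-28.7,0,-27.9],[0,0,0],20]
    - [[-28.7,0,-27.9],[0,0,0],20]
    - [[-28.7,0,-27.9],[0,0,0],20]
    - [[0,0,0],[0,0.13,0],20]
    - [[0,0,0],[0,0.13,0],20]
    - [[0,0,0],[0,0.13,0],20]

```text
clock: 11.45
position: [466.1, 26.7, 195.0]
ee_rot: [0.731, -0.653, -0.146, -0.135]
contact_force: [-1.2, -0.8, -2.8]
gripper_width: 35.1
grasp_force: 59.8
```

Call:
send_rows:
  series:
    - [[0,0,0],[0,0.13,0],20]
    - [[0,0,0],[0,0.13,0],20]
    - [[0,0,0],[0,0.13,0],20]
    - [[0,0,0],[0,0.13,0],20]
    - [[0,0,0],[0,0.13,0],20]
    - [[0,0,0],[0,0.13,0],20]
    - [[0,0,0],[0,0.13,0],20]
    - [[0,0,0],[0,0.13,0],20]

```text
clock: 12.25
position: [465.3, 27.7, 194.3]
ee_rot: [0.708, -0.632, 0.236, 0.207]
contact_force: [0.0, -0.6, -2.0]
gripper_width: 35.0
grasp_force: 59.9
```

```bash
python3 - <<'E'
from stage import *
u,R0,tcp,R1,df,off=geo(*BT["B"],ztcp=15.3)
# lane-aligned final: bottle yaw to u along -lane y
yw=np.arctan2(-LYv[1],-LYv[0]); u2=uv(yw); _,_,_,R1l,dfl,_=geo((0,0),yw,-1,ztcp=15.3)
P=lane(0,-50,5+44)-u2*off+19*dfl; print("place tcp",P,off)
rel(P+[0,0,65],R1l); rel(P,R1l)
track(np.array(monitor.read_state()["joints"]),[("ab",P+[0,0,65],R1l),("pl",P,R1l)],n=12)
im=get_image("scene"); p=proj(cam("scene"),monitor.read_state()["position"]); x,y=p.astype(int); crop(im,x-55,y-45,x+55,y+45,6,"s5.png")
E
```

```text
place tcp [631.233 -54.975  35.37 ] 10.537427477596143
at [465.3  27.7 194.3] t 12.2 w 35.0 gf 59.9 F [ 0.  -0.6 -2. ]
 turn [-0.059  0.133  0.06 ]
 shift now [  24.7 -154.8  136.4]  shift after turn [  -2.5 -163.3  128.5]
at [465.3  27.7 194.3] t 12.2 w 35.0 gf 59.9 F [ 0.  -0.6 -2. ]
 turn [-0.059  0.133  0.06 ]
 shift now [ -14.  -154.5  188.6]  shift after turn [ -47.8 -163.3  175.2]
ab [ 0.4   0.61 -0.45  0.85 -1.04 -1.02] maxstep 0.03 
pl [ 0.39  0.7  -0.5   0.93 -0.96 -1.14] maxstep 0.01
```

View pics/s5.png

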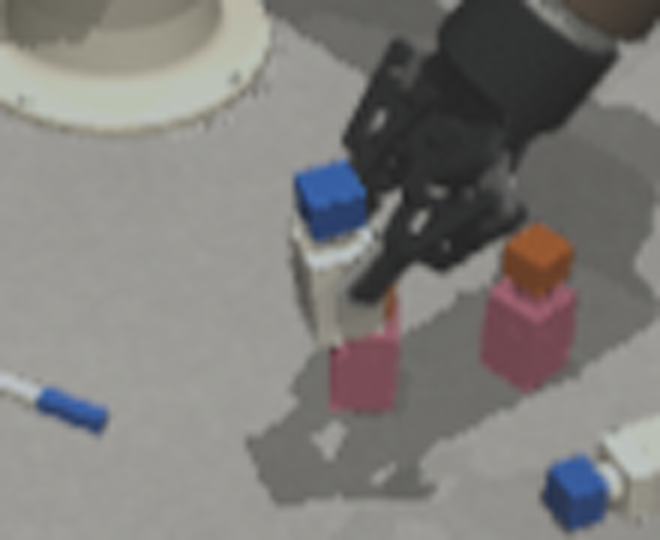

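The crop shows the bottle held nearly upright, cap up at (330,195), with the fingers on its body. One pink look-alike is behind it and A's cap is at (577,490). Finish the turn and carry it to above lane y -50.

Call:
send_rows:
  series:
    - [[0,0,0],[-0.03,0.067,0.03],20]
    - [[0,0,0],[-0.03,0.067,0.03],20]
    - [[-0.4,-27.2,21.4],[0,0,0],20]
    - [[-0.4,-27.2,21.4],[0,0,0],20]
    - [[-0.4,-27.2,21.4],[0,0,0],20]
    - [[-0.4,-27.2,21.4],[0,0,0],20]
    - [[-0.4,-27.2,21.4],[0,0,0],20]
    - [[-0.4,-27.2,21.4],[0,0,0],20]

```text
clock: 13.1
position: [631.8, -56.3, 98.2]
ee_rot: [0.666, -0.646, 0.267, 0.262]
contact_force: [0.4, 0.2, -0.7]
gripper_width: 35.3
grasp_force: 60.2
```

Call:
send_rows:
  series:
    - [[0,0,0],[0,0,0],20]
    - [[0,0,0],[0,0,0],20]

```text
clock: 13.3
position: [630.5, -56.4, 98.4]
ee_rot: [0.665, -0.646, 0.267, 0.263]
contact_force: [0.1, -0.2, -1.4]
gripper_width: 34.9
grasp_force: 60.3
```

```bash
cat > placeB.py <<'E'
from stage import *
yw=np.arctan2(-LYv[1],-LYv[0]); u2=uv(yw); _,_,_,R1l,dfl,off=geo((0,0),yw,-1,ztcp=15.3)
P=lane(0,-50,5+44)-u2*off+19*dfl; rel(P,R1l)
E
python3 placeB.py; python3 - <<'E'
from h import *
im=get_image("scene"); p=proj(cam("scene"),lane(0,-50,50)); x,y=p.astype(int); crop(im,x-65,y-60,x+65,y+40,6,"s6.png")
E
```

```text
at [630.5 -56.4  98.4] t 13.3 w 34.9 gf 60.3 F [ 0.1 -0.2 -1.4]
 turn [0.006 0.003 0.001]
 shift now [-44.8  -1.1  44.4]  shift after turn [-44.9  -0.8  44.2]
```

View pics/s6.png

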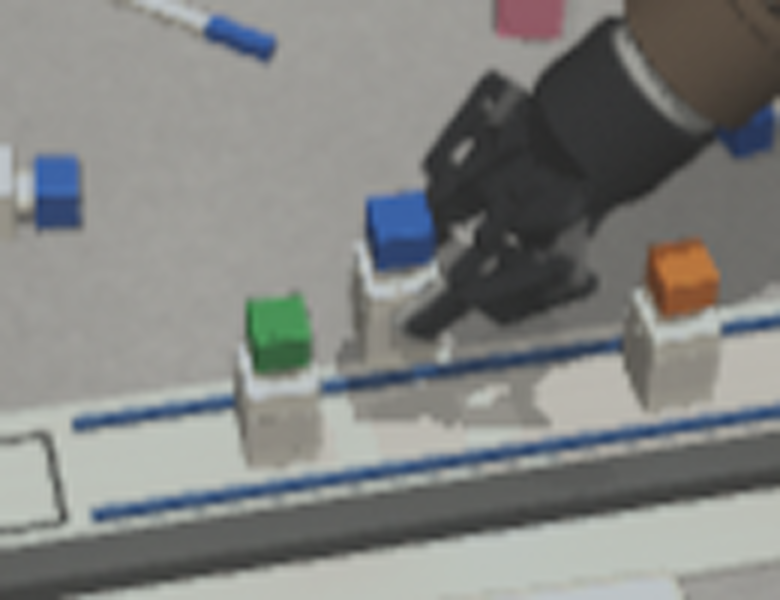

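The crop shows B upright over the lane, its blue cap at (400,230), between green (280,335) and orange (683,275). Lower it, slowly at the end.

Call:
send_rows:
  series:
    - [[-10,-0.3,10],[0,0,0],20]
    - [[-10,-0.3,10],[0,0,0],20]
    - [[-10,-0.3,10],[0,0,0],20]
    - [[-8,0,8],[0,0,0],20]
    - [[-2,0,2],[0,0,0],20]
    - [[-1.5,0,1.5],[0,0,0],20]
    - [[-1,0,1],[0,0,0],20]
    - [[0,0,0],[0,0,0],20]

```text
clock: 14.15
position: [631.8, -54.4, 39.7]
ee_rot: [0.665, -0.646, 0.268, 0.262]
contact_force: [1.2, -0.5, -1.5]
gripper_width: 35.2
grasp_force: 60.3
```

```bash
python3 placeB.py
```

```text
at [631.8 -54.4  39.7] t 14.2 w 35.2 gf 60.3 F [ 1.2 -0.5 -1.5]
 turn [0.003 0.003 0.001]
 shift now [-2.6  0.5  3.5]  shift after turn [-2.6  0.6  3.5]
```

Call:
send_rows:
  series:
    - [[-1,0,1],[0,0,0],20]
    - [[-1,0,1],[0,0,0],20]
    - [[0,0,0],[0,0,0],20]

```text
clock: 14.45
position: [631.5, -54.4, 36.6]
ee_rot: [0.665, -0.646, 0.268, 0.262]
contact_force: [-0.3, -0.2, -1.3]
gripper_width: 34.8
grasp_force: 60.3
```

Call:
send_rows:
  series:
    - [[-0.7,0,0.7],[0,0,0],20]
    - [[-0.7,0,0.7],[0,0,0],20]
    - [[0,0,0],[0,0,0],20]

```text
clock: 14.75
position: [631.7, -54.3, 35.2]
ee_rot: [0.665, -0.645, 0.268, 0.262]
contact_force: [0.1, -0.4, 1.7]
gripper_width: 35.3
grasp_force: 60.7
```

Call:
send_rows:
  series:
    - [[-0.7,0,0.7],[0,0,0],20]
    - [[0,0,0],[0,0,0],20]

```text
clock: 14.95
position: [631.7, -54.3, 35.1]
ee_rot: [0.665, -0.645, 0.269, 0.262]
contact_force: [-1.9, 2.5, 5.2]
gripper_width: 35.1
grasp_force: 61.3
```

Call:
send_rows:
  series:
    - [[0,0,0],[0,0,0],45]
    - [[0,0,0],[0,0,0],55]
    - [[0,0,0],[0,0,0],60]
    - [[0,0,0],[0,0,0],60]
    - [[0,0,-20],[0,0,0],60]
    - [[0,0,-40],[0,0,0],60]
    - [[0,0,-45],[0,0,0],60]
    - [[20,0,-40],[0,0,0],60]

```text
clock: 15.75
position: [629.1, 34.1, 151.6]
ee_rot: [0.667, -0.644, 0.267, 0.263]
contact_force: [0.1, 0.4, 0.8]
gripper_width: 59.6
grasp_force: 0.0
```

```bash
python3 - <<'E'
from fit import *
s=log(); print(s["position"],s["joints"])
im=get_image("top"); cv2.imwrite("pics/top1.png",im[:,:,::-1]); sc=get_image("scene"); cv2.imwrite("pics/scene1.png",sc[:,:,::-1])
ct,cs=cam("top"),cam("scene"); bl,wh=masks(im); bs,ws=masks(sc)
UCAP=box((-14,-14,66),(14,14,90))
e=lane(0,-50,5); a=blob(bl,cen(ct,UCAP+e)); b=blob(bs,cen(cs,UCAP+e)); print("cap B px",a[:2],cen(ct,UCAP+e),b[:2],cen(cs,UCAP+e))
for n in "AC":
    import stage; p,yw,_=stage.BT[n]; c=np.array([*p,18])+78*stage.uv(yw); print(n,blob(bl,proj(ct,c))[:2],proj(ct,c+[0,0,10]),blob(bs,proj(cs,c))[:2],proj(cs,c+[0,0,6]))
E
```

```text
[629.12  34.1  151.58] [ 0.55  0.59 -0.31  0.69 -1.22 -0.95]
cap B px (array([270.29, 182.41]), np.int32(92)) [270.84 183.35] (array([307.26, 228.63]), np.int32(65)) [307.44 230.23]
A (array([186.095, 238.429]), np.int32(84)) [184.925 237.994] (array([424.912, 189.791]), np.int32(91)) [366.247 195.271]
C (array([315.301, 253.808]), np.int32(73)) [315.489 253.777] (array([249.769, 206.462]), np.int32(39)) [250.6  207.03]
```

B stands where intended, and A and C are unmoved. Next is C.

```bash
python3 - <<'E'
from stage import *
u,R0,tcp,R1,df,off=geo(*BT["C"],ztcp=14); print(tcp,off)
rel(tcp+[0,0,100],R0)
j=track(np.array(monitor.read_state()["joints"]),[("a",tcp+[0,0,100],R0),("g",tcp,R0),("l",tcp+[0,0,180],R0),("st",np.array([520,-235,200.]),R1)],n=12)
yw=np.arctan2(LYv[1],LYv[0]); u2=uv(yw); _,_,_,R1l,dfl,off=geo((0,0),yw,1,ztcp=14); P=lane(0,-170,5+44)-u2*off+19*dfl
track(j,[("ab",P+[0,0,90],R1l),("pl",P,R1l)])
E
```

```text
[ 450.854 -243.655   14.   ] 9.237427477596142
at [632.8  35.9 157.5] t 15.8 w 59.3 gf 0.0 F [1.2 0.6 0.5]
 turn [-0.093  0.037  0.083]
 shift now [168.5 191.6 219.3]  shift after turn [174.3 155.9 241.9]
a [ 0.07  0.38 -0.91  1.17 -0.88 -1.21] maxstep 0.07 
g [-0.04  0.56 -0.98  1.49 -0.8  -1.53] maxstep 0.03 
l [ 0.12  0.26 -0.81  0.98 -1.   -0.98] maxstep 0.05 
st [-0.54  0.54  0.21 -0.68 -1.62  0.54] maxstep 0.19 
ab [-0.36  0.72  0.36 -0.7  -1.57  0.53] maxstep 0.03 
pl [-0.37  0.82  0.32 -0.7  -1.46  0.62] maxstep 0.01
```

Call:
send_rows:
  series:
    - [[0,0,0],[-0.046,0.018,0.041],85]
    - [[0,0,0],[-0.047,0.019,0.042],85]
    - [[19.4,17.3,26.9],[0,0,0],85]
    - [[19.4,17.3,26.9],[0,0,0],85]
    - [[19.4,17.3,26.9],[0,0,0],85]
    - [[19.4,17.3,26.9],[0,0,0],85]
    - [[19.4,17.3,26.9],[0,0,0],85]
    - [[19.4,17.3,26.9],[0,0,0],85]

```text
clock: 16.65
position: [505.8, -155.4, 124.6]
ee_rot: [-0.62, 0.679, -0.26, -0.293]
contact_force: [0.6, 0.0, 0.5]
gripper_width: 85.0
grasp_force: 0.0
```

Call:
send_rows:
  series:
    - [[19.4,17.3,26.9],[0,0,0],85]
    - [[19.4,17.3,26.9],[0,0,0],85]
    - [[19.1,17.5,26.7],[0,0,0],85]
    - [[0,0,0],[0,0,0],85]
    - [[0,0,0],[0,0,0],85]

```text
clock: 17.15
position: [444.9, -247.9, 111.6]
ee_rot: [-0.62, 0.68, -0.26, -0.294]
contact_force: [1.0, 0.5, 0.3]
gripper_width: 85.2
grasp_force: 0.0
```

```bash
python3 - <<'E'
from stage import *
from fit import *
im=get_image("top"); ct=cam("top"); p,yw,_=BT["C"]; c=np.array([*p,18])+78*uv(yw); print(blob(masks(im)[0],proj(ct,c))[:2])
im=get_image("wrist"); cw=cam("wrist"); print("C cap wrist",blob(masks(im)[0],proj(cw,c))[:2],cen(cw,place(CAP,[*p,yw,18])))
u,R0,tcp,R1,df,off=geo(*BT["C"],ztcp=14)
rel(tcp,R0)
E
```

```text
(array([270.38, 290.86]), np.int32(37))
C cap wrist (array([273.13, 363.43]), np.int32(433)) [272.64 377.84]
at [ 446.8 -246.6  111.8] t 17.2 w 85.0 gf 0.0 F [0.3 0.7 0.1]
 turn [ 0.01 -0.01  0.  ]
 shift now [-72.8  -4.7  65.4]  shift after turn [-72.5  -3.8  65.8]
```

Call:
send_rows:
  series:
    - [[-18,-1,16.3],[0,0,0],85]
    - [[-18,-1,16.3],[0,0,0],85]
    - [[-18,-1,16.3],[0,0,0],85]
    - [[-14,-1,13],[0,0,0],85]
    - [[0,0,0],[0,0,0],85]
    - [[0,0,0],[0,0,0],85]

```text
clock: 17.85
position: [449.9, -244.4, 19.8]
ee_rot: [-0.621, 0.679, -0.261, -0.293]
contact_force: [-1.0, -0.8, -0.0]
gripper_width: 85.4
grasp_force: 0.0
```

```bash
python3 - <<'E'
from stage import *
u,R0,tcp,R1,df,off=geo(*BT["C"],ztcp=14)
rel(tcp,R0)
E
```

```text
at [ 449.9 -244.4   19.8] t 17.9 w 85.4 gf 0.0 F [-1.  -0.8 -0. ]
 turn [ 0.009 -0.006  0.005]
 shift now [-4.7 -0.9  3.4]  shift after turn [-4.7 -0.9  3.5]
```

Call:
send_rows:
  series:
    - [[-4,-0.5,3.5],[0,0,0],85]
    - [[0,0,0],[0,0,0],20]
    - [[0,0,0],[0,0,0],20]
    - [[0,0,0],[0,0,0],20]
    - [[0,0,0],[0,0,0],20]
    - [[0,0,0],[0,0,0],20]
    - [[0,0,0],[0,0,0],20]

```text
clock: 18.55
position: [449.8, -244.8, 15.0]
ee_rot: [-0.62, 0.679, -0.261, -0.293]
contact_force: [-1.8, 3.1, 4.7]
gripper_width: 35.4
grasp_force: 60.6
```

```bash
python3 - <<'E'
from stage import *
u,R0,tcp,R1,df,off=geo(*BT["C"],ztcp=14)
rel(tcp,R0); rel(tcp+[0,0,180],R1)
E
```

```text
at [ 449.8 -244.8   15. ] t 18.6 w 35.4 gf 60.6 F [-1.8  3.1  4.7]
 turn [ 0.009 -0.007  0.004]
 shift now [-1.6 -1.  -0.2]  shift after turn [-1.6 -1.  -0.2]
at [ 449.8 -244.8   15. ] t 18.6 w 35.4 gf 60.6 F [-1.8  3.1  4.7]
 turn [ 0.01  -1.578 -0.005]
 shift now [ 128.4    0.7 -124.7]  shift after turn [-125.6   -1.  -127.5]
```

Call:
send_rows:
  series:
    - [[14,0,-13.5],[0,0,0],20]
    - [[28.7,0,-27.9],[0,0,0],20]
    - [[28.7,0,-27.9],[0,0,0],20]
    - [[28.7,0,-27.9],[0,0,0],20]
    - [[28.7,0,-27.9],[0,0,0],20]
    - [[0,0,0],[0,-0.12,0],20]
    - [[0,0,0],[0,-0.12,0],20]
    - [[0,0,0],[0,-0.12,0],20]

```text
clock: 19.35
position: [450.8, -243.1, 193.6]
ee_rot: [-0.658, 0.721, -0.143, -0.165]
contact_force: [-0.2, -1.3, -0.4]
gripper_width: 35.4
grasp_force: 60.0
```

Call:
send_rows:
  series:
    - [[0,0,0],[0,-0.12,0],20]
    - [[0,0,0],[0,-0.12,0],20]
    - [[0,0,0],[0,-0.12,0],20]
    - [[0,0,0],[0,-0.12,0],20]
    - [[0,0,0],[0,-0.12,0],20]
    - [[0,0,0],[0,-0.12,0],20]
    - [[0,0,0],[0,-0.12,0],20]
    - [[0,0,0],[0,-0.12,0],20]

```text
clock: 20.15
position: [451.5, -243.9, 193.9]
ee_rot: [-0.649, 0.716, 0.176, 0.187]
contact_force: [-0.5, 0.2, -1.5]
gripper_width: 34.8
grasp_force: 60.0
```

```bash
cat > placeC.py <<'E'
from stage import *
yw=np.arctan2(LYv[1],LYv[0]); u2=uv(yw); _,_,_,R1l,dfl,off=geo((0,0),yw,1,ztcp=15); P=lane(0,-170,5+44)-u2*off+19*dfl
rel(P+[0,0,65],R1l); rel(P,R1l)
E
python3 placeC.py
```

```text
at [ 451.5 -243.9  193.9] t 20.1 w 34.8 gf 60.0 F [-0.5  0.2 -1.5]
 turn [-0.069 -0.251 -0.107]
 shift now [ -34.1 -176.1  125.4]  shift after turn [  15.7 -185.5  115.1]
at [ 451.5 -243.9  193.9] t 20.1 w 34.8 gf 60.0 F [-0.5  0.2 -1.5]
 turn [-0.069 -0.251 -0.107]
 shift now [  -1.8 -176.6  181.8]  shift after turn [  61.  -185.5  161.7]
```

Call:
send_rows:
  series:
    - [[0,0,0],[-0.035,-0.125,-0.053],20]
    - [[0,0,0],[-0.034,-0.126,-0.054],20]
    - [[2.6,-30.9,19.2],[0,0,0],20]
    - [[2.6,-30.9,19.2],[0,0,0],20]
    - [[2.6,-30.9,19.2],[0,0,0],20]
    - [[2.6,-30.9,19.2],[0,0,0],20]
    - [[2.6,-30.9,19.2],[0,0,0],20]
    - [[2.6,-30.9,19.2],[0,0,0],20]

```text
clock: 20.95
position: [635.1, -168.7, 97.8]
ee_rot: [0.665, -0.646, -0.27, -0.259]
contact_force: [1.0, -1.1, -1.2]
gripper_width: 34.7
grasp_force: 60.2
```

Call:
send_rows:
  series:
    - [[0,0,0],[0,0,0],20]
    - [[0,0,0],[0,0,0],20]

```text
clock: 21.15
position: [633.9, -168.7, 97.7]
ee_rot: [0.666, -0.646, -0.27, -0.259]
contact_force: [-0.7, -0.5, -1.4]
gripper_width: 35.1
grasp_force: 60.3
```

```bash
python3 placeC.py; python3 - <<'E'
from h import *
im=get_image("scene"); p=proj(cam("scene"),lane(0,-170,50)); x,y=p.astype(int); crop(im,x-65,y-60,x+65,y+40,6,"s7.png")
E
```

```text
at [ 633.9 -168.7   97.7] t 21.1 w 35.1 gf 60.3 F [-0.7 -0.5 -1.4]
 turn [ 0.004 -0.004 -0.003]
 shift now [-1.4 -0.9 -2.3]  shift after turn [-1.5 -0.9 -2.3]
at [ 633.9 -168.7   97.7] t 21.1 w 35.1 gf 60.3 F [-0.7 -0.5 -1.4]
 turn [ 0.004 -0.004 -0.003]
 shift now [43.7 -1.2 44.5]  shift after turn [43.8 -0.9 44.4]
```

View pics/s7.png

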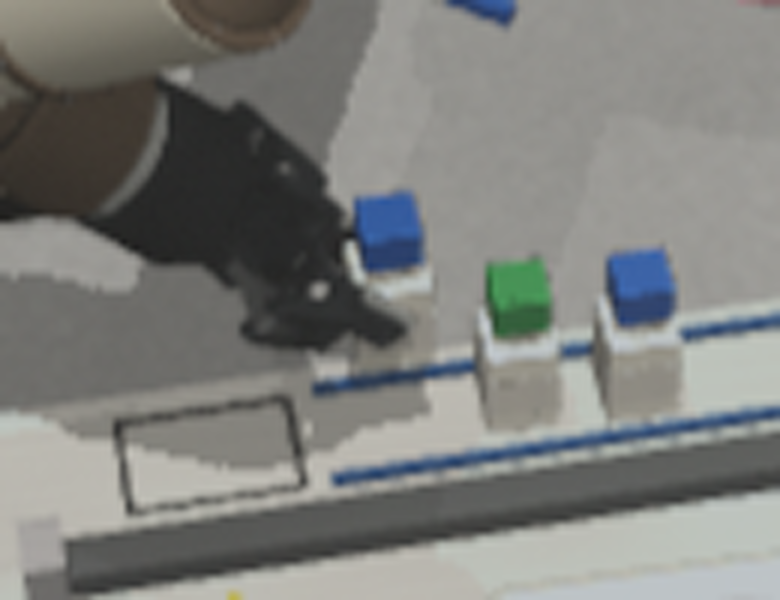

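The crop shows C upright over the lane at (390,235), with the green (518,300) and placed blue (640,290) bottles standing beside it. Lower and release.

Call:
send_rows:
  series:
    - [[10,-0.3,10],[0,0,0],20]
    - [[10,-0.3,10],[0,0,0],20]
    - [[10,-0.3,10],[0,0,0],20]
    - [[8,0,8],[0,0,0],20]
    - [[2,0,2],[0,0,0],20]
    - [[1.5,0,1.5],[0,0,0],20]
    - [[0,0,0],[0,0,0],20]
    - [[0,0,0],[0,0,0],20]

```text
clock: 22.0
position: [635.6, -170.6, 41.8]
ee_rot: [0.666, -0.646, -0.268, -0.26]
contact_force: [0.4, 0.1, -1.6]
gripper_width: 35.1
grasp_force: 60.3
```

Call:
send_rows:
  series:
    - [[0.7,0,0.7],[0,0,0],20]
    - [[0.7,0,0.7],[0,0,0],20]
    - [[0,0,0],[0,0,0],20]

```text
clock: 22.3
position: [635.2, -170.5, 39.3]
ee_rot: [0.666, -0.646, -0.269, -0.26]
contact_force: [0.3, 0.2, -1.3]
gripper_width: 35.3
grasp_force: 60.3
```

```bash
python3 placeC.py
```

```text
at [ 635.2 -170.5   39.3] t 22.3 w 35.3 gf 60.3 F [ 0.3  0.2 -1.3]
 turn [ 0.001 -0.005 -0.001]
 shift now [-43.3   0.5 -43.1]  shift after turn [-43.5   0.4 -42.9]
at [ 635.2 -170.5   39.3] t 22.3 w 35.3 gf 60.3 F [ 0.3  0.2 -1.3]
 turn [ 0.001 -0.005 -0.001]
 shift now [1.8 0.4 3.7]  shift after turn [1.8 0.4 3.7]
```

Call:
send_rows:
  series:
    - [[1,0,1],[0,0,0],20]
    - [[1,0,1],[0,0,0],20]
    - [[0,0,0],[0,0,0],20]

```text
clock: 22.6
position: [635.1, -170.5, 36.0]
ee_rot: [0.666, -0.646, -0.269, -0.26]
contact_force: [-0.2, -1.0, 0.0]
gripper_width: 35.2
grasp_force: 60.3
```

Call:
send_rows:
  series:
    - [[0.7,0,0.7],[0,0,0],20]
    - [[0,0,0],[0,0,0],20]

```text
clock: 22.8
position: [635.3, -170.7, 35.4]
ee_rot: [0.666, -0.646, -0.269, -0.26]
contact_force: [-0.7, -0.4, -1.2]
gripper_width: 35.1
grasp_force: 60.3
```

Call:
send_rows:
  series:
    - [[0.7,0,0.7],[0,0,0],20]
    - [[0,0,0],[0,0,0],20]

```text
clock: 23.0
position: [635.3, -170.7, 35.3]
ee_rot: [0.666, -0.645, -0.269, -0.26]
contact_force: [-0.0, -0.3, 3.3]
gripper_width: 35.0
grasp_force: 60.7
```

Contact. Release and back off along the tool axis.

Call:
send_rows:
  series:
    - [[0,0,0],[0,0,0],45]
    - [[0,0,0],[0,0,0],55]
    - [[0,0,0],[0,0,0],60]
    - [[0,0,0],[0,0,0],60]
    - [[0,0,-20],[0,0,0],60]
    - [[0,0,-40],[0,0,0],60]
    - [[0,0,-45],[0,0,0],60]
    - [[-20,0,-40],[0,0,0],60]

```text
clock: 23.8
position: [637.0, -258.8, 151.5]
ee_rot: [0.664, -0.647, -0.27, -0.259]
contact_force: [0.4, 0.3, 0.5]
gripper_width: 60.1
grasp_force: 0.0
```

```bash
cat > chk.py <<'E'
from fit import *
im=get_image("top"); sc=get_image("scene"); ct,cs=cam("top"),cam("scene"); bl,bs=masks(im)[0],masks(sc)[0]
UCAP=box((-14,-14,66),(14,14,90))
def capfit(Y,quiet=False):
    e=lane(0,Y,5); a=blob(bl,cen(ct,UCAP+e)); b=blob(bs,cen(cs,UCAP+e))
    r=least_squares(lambda q:np.r_[cen(ct,UCAP+q)-a[0],cen(cs,UCAP+q)-b[0]],e,diff_step=1e-2); d=r.x-e
    print("Y",Y,"offset from lane target",d,"res",r.fun,"areas",a[1],b[1])
E
python3 - <<'E'
from chk import *
capfit(-50); capfit(-170)
from stage import *
p,yw,_=BT["A"]; c=np.array([*p,18])+78*uv(yw); print("A",blob(bl,proj(ct,c))[:2], "was 186.1 238.4")
u,R0,tcp,R1,df,off=geo(*BT["A"],ztcp=14); print(tcp)
rel(np.array([450,160,230.]),R0); rel(tcp+[0,0,100],R0)
track(np.array(monitor.read_state()["joints"]),[("mid",np.array([500,0,230.]),R0),("a",tcp+[0,0,100],R0),("g",tcp,R0),("l",tcp+[0,0,120],R0),("st",tcp+[0,-20,120],R1)],n=12)
E
```

```text
Y -50 offset from lane target [0.3  0.32 7.23] res [ 0.38  0.1   0.4  -0.03] areas 92 65
Y -170 offset from lane target [ 1.57 -2.59  2.85] res [0.41 0.1  0.43 0.  ] areas 95 92
A (array([186.098, 238.427]), np.int32(82)) was 186.1 238.4
[449.024 222.237  14.   ]
at [ 640.1 -261.   159.5] t 23.9 w 60.2 gf 0.0 F [0.8 0.6 0.8]
 turn [-0.176 -0.043 -0.165]
 shift now [-359.4  177.   240.5]  shift after turn [-368.6   70.6  278.4]
at [ 640.1 -261.   159.5] t 23.9 w 60.2 gf 0.0 F [0.8 0.6 0.8]
 turn [-0.176 -0.043 -0.165]
 shift now [-324.9  177.3  367.5]  shift after turn [-327.4   54.9  402.4]
mid [-0.15  0.4   0.05 -0.71 -1.61  0.54] maxstep 0.06 
a [ 0.23  0.43 -0.22 -0.9  -1.16  0.52] maxstep 0.04 
g [ 0.21  0.6  -0.25 -0.97 -1.05  0.71] maxstep 0.02 
l [ 0.23  0.4  -0.2  -0.88 -1.19  0.48] maxstep 0.02 
st [ 1.04  0.47 -0.56  0.57 -1.2  -1.16] maxstep 0.18
```

B and C both stand within 3 mm of target. Now A.

Call:
send_rows:
  series:
    - [[0,0,-40],[-0.088,-0.021,-0.082],85]
    - [[0,0,-40],[-0.088,-0.022,-0.083],85]
    - [[0,0,0],[0,0,0],85]

```text
clock: 24.2
position: [645.8, -315.9, 210.8]
ee_rot: [0.733, -0.557, -0.313, -0.235]
contact_force: [0.3, -0.1, -0.6]
gripper_width: 85.3
grasp_force: 0.0
```

```bash
python3 - <<'E'
from stage import *
u,R0,tcp,R1,df,off=geo(*BT["A"],ztcp=14)
rel(np.array([500,0,220.]),R0); rel(tcp+[0,0,100],R0)
E
```

```text
at [ 645.8 -315.9  210.8] t 24.2 w 85.3 gf 0.0 F [ 0.3 -0.1 -0.6]
 turn [ 0.004  0.005 -0.002]
 shift now [-244.7   55.3  241.3]  shift after turn [-245.8   56.   239.9]
at [ 645.8 -315.9  210.8] t 24.2 w 85.3 gf 0.0 F [ 0.3 -0.1 -0.6]
 turn [ 0.004  0.005 -0.002]
 shift now [-326.3   44.1  478.8]  shift after turn [-328.5   45.7  477.2]
```

Call:
send_rows:
  series:
    - [[-30.6,7,30.1],[0,0,0],85]
    - [[-30.6,7,30.1],[0,0,0],85]
    - [[-30.6,7,30.1],[0,0,0],85]
    - [[-30.6,7,30.1],[0,0,0],85]
    - [[-30.6,7,30.1],[0,0,0],85]
    - [[-30.6,7,30.1],[0,0,0],85]
    - [[-30.6,7,30.1],[0,0,0],85]
    - [[-30.6,7,30.1],[0,0,0],85]

```text
clock: 25.0
position: [495.7, 5.1, 221.5]
ee_rot: [0.731, -0.557, -0.317, -0.235]
contact_force: [1.3, -0.0, 0.7]
gripper_width: 85.0
grasp_force: 0.0
```

Call:
send_rows:
  series:
    - [[-13.7,-1.8,39.6],[0,0,0],85]
    - [[-13.7,-1.8,39.6],[0,0,0],85]
    - [[-13.7,-1.8,39.6],[0,0,0],85]
    - [[-13.7,-1.8,39.6],[0,0,0],85]
    - [[-13.7,-1.8,39.6],[0,0,0],85]
    - [[0,0,0],[0,0,0],85]
    - [[0,0,0],[0,0,0],85]

```text
clock: 25.7
position: [452.9, 189.4, 134.5]
ee_rot: [0.731, -0.556, -0.317, -0.234]
contact_force: [-0.1, -0.3, 0.7]
gripper_width: 85.0
grasp_force: 0.0
```

```bash
python3 - <<'E'
from stage import *
from fit import *
u,R0,tcp,R1,df,off=geo(*BT["A"],ztcp=14)
p,yw,_=BT["A"]; c=np.array([*p,18])+78*u
im=get_image("wrist"); cw=cam("wrist"); bl,wh=masks(im)
print("cap",blob(bl,proj(cw,c))[:2],cen(cw,place(CAP,[*p,yw,18]))); 
print("body top px expected",cen(cw,place(BODY,[*p,yw,18])), blob(wh,cen(cw,place(BODY,[*p,yw,18])))[:2])
rel(tcp+[0,0,100],R0); rel(tcp,R0); print("jar rel",np.array([481.5,332.3])-tcp[:2])
E
```

```text
cap (array([271.25,  73.73]), np.int32(2591)) [270.15  79.3 ]
body top px expected [271.67 144.21] (array([271.37, 142.43]), np.int32(2328))
at [453.7 188.8 135. ] t 25.8 w 84.7 gf 0.0 F [-1.3 -0.9  0. ]
 turn [ 0.01  0.01 -0.  ]
 shift now [-7.9 -4.7 38.7]  shift after turn [-8.3 -4.4 38.6]
at [453.7 188.8 135. ] t 25.8 w 84.7 gf 0.0 F [-1.3 -0.9  0. ]
 turn [ 0.01  0.01 -0.  ]
 shift now [ 64.5  -5.5 107.6]  shift after turn [ 63.4  -4.4 108.3]
jar rel [ 32.48 110.06]
```

Call:
send_rows:
  series:
    - [[-8,-4,38],[0,0,0],85]
    - [[18,-0.3,17],[0,0,0],85]
    - [[18,-0.3,17],[0,0,0],85]
    - [[18,-0.3,17],[0,0,0],85]
    - [[14,0,13],[0,0,0],85]
    - [[0,0,0],[0,0,0],85]
    - [[0,0,0],[0,0,0],85]

```text
clock: 26.45
position: [449.8, 220.6, 21.5]
ee_rot: [0.731, -0.557, -0.316, -0.236]
contact_force: [-0.2, -0.0, 0.1]
gripper_width: 85.1
grasp_force: 0.0
```

```bash
python3 - <<'E'
from stage import *
u,R0,tcp,R1,df,off=geo(*BT["A"],ztcp=14)
rel(tcp,R0)
E
```

```text
at [449.8 220.6  21.5] t 26.4 w 85.1 gf 0.0 F [-0.2 -0.   0.1]
 turn [ 0.006  0.01  -0.006]
 shift now [4.2 0.2 6.4]  shift after turn [4.2 0.3 6.5]
```

Call:
send_rows:
  series:
    - [[4,0,6],[0,0,0],85]
    - [[0,0,0],[0,0,0],20]
    - [[0,0,0],[0,0,0],20]
    - [[0,0,0],[0,0,0],20]
    - [[0,0,0],[0,0,0],20]
    - [[0,0,0],[0,0,0],20]
    - [[0,0,0],[0,0,0],20]

```text
clock: 27.15
position: [448.8, 222.9, 14.7]
ee_rot: [0.731, -0.557, -0.316, -0.236]
contact_force: [0.2, -1.7, 4.9]
gripper_width: 35.3
grasp_force: 60.1
```

Call:
send_rows:
  series:
    - [[-14,0,-13.5],[0,0,0],20]
    - [[-28.7,0,-27.9],[0,0,0],20]
    - [[-28.7,0,-27.9],[0,0,0],20]
    - [[-20,0,-19],[0,0,0],20]
    - [[0,0,0],[0,0.12,0],20]
    - [[0,0,0],[0,0.12,0],20]
    - [[0,0,0],[0,0.12,0],20]
    - [[0,0,0],[0,0.12,0],20]

```text
clock: 27.95
position: [450.0, 222.3, 141.6]
ee_rot: [0.785, -0.597, -0.132, -0.096]
contact_force: [-0.1, -1.1, -1.3]
gripper_width: 35.2
grasp_force: 59.8
```

Call:
send_rows:
  series:
    - [[0,0,0],[0,0.12,0],20]
    - [[0,0,0],[0,0.12,0],20]
    - [[0,0,0],[0,0.12,0],20]
    - [[0,0,0],[0,0.12,0],20]
    - [[0,0,0],[0,0.12,0],20]
    - [[0,0,0],[0,0.12,0],20]
    - [[0,0,0],[0,0.12,0],20]
    - [[0,0,0],[0,0.12,0],20]

```text
clock: 28.75
position: [449.5, 222.6, 141.1]
ee_rot: [0.758, -0.573, 0.246, 0.191]
contact_force: [1.0, 0.5, -0.8]
gripper_width: 34.6
grasp_force: 59.8
```

```bash
python3 - <<'E'
from stage import *
u,R0,tcp,R1,df,off=geo(*BT["A"],ztcp=14)
P=np.array([460,190,0])+np.array([0,0,44])-u*off+19*df; print(P)
rel(P,R1)
track(np.array(monitor.read_state()["joints"]),[("g",P,R1)],n=12)
E
```

```text
[461.07  186.146  30.37 ]
at [449.5 222.6 141.1] t 28.8 w 34.6 gf 59.8 F [ 1.   0.5 -0.8]
 turn [0.005 0.137 0.007]
 shift now [-34.7  -2.2 111.8]  shift after turn [-49.7  -1.4 106. ]
g [ 0.98  0.62 -0.66  0.69 -0.98 -1.31] maxstep 0.02
```

Call:
send_rows:
  series:
    - [[0,0,0],[0.005,0.137,0.007],20]
    - [[-15.5,-0.4,33],[0,0,0],20]
    - [[-15.5,-0.4,33],[0,0,0],20]
    - [[-15.5,-0.4,33],[0,0,0],20]
    - [[0,0,0],[0,0,0],20]
    - [[0,0,0],[0,0,0],20]

```text
clock: 29.35
position: [460.4, 188.7, 37.7]
ee_rot: [0.738, -0.561, 0.298, 0.227]
contact_force: [0.2, 0.2, -0.1]
gripper_width: 35.2
grasp_force: 60.0
```

```bash
python3 - <<'E'
from stage import *
u,R0,tcp,R1,df,off=geo(*BT["A"],ztcp=14)
P=np.array([460,190,0])+np.array([0,0,44])-u*off+19*df; rel(P,R1)
E
```

```text
at [460.4 188.7  37.7] t 29.4 w 35.2 gf 60.0 F [ 0.2  0.2 -0.1]
 turn [0.001 0.004 0.   ]
 shift now [-3.2  0.   7.1]  shift after turn [-3.2  0.   7.1]
```

Call:
send_rows:
  series:
    - [[-2.1,0,2.1],[0,0,0],20]
    - [[-1.4,0,1.4],[0,0,0],20]
    - [[-0.7,0,0.7],[0,0,0],20]
    - [[0,0,0],[0,0,0],20]

```text
clock: 29.75
position: [460.4, 189.3, 32.2]
ee_rot: [0.738, -0.562, 0.297, 0.226]
contact_force: [-0.1, -0.6, -0.6]
gripper_width: 35.0
grasp_force: 60.0
```

Call:
send_rows:
  series:
    - [[-0.7,0,0.7],[0,0,0],20]
    - [[0,0,0],[0,0,0],20]

```text
clock: 29.95
position: [460.3, 188.9, 30.7]
ee_rot: [0.738, -0.561, 0.297, 0.226]
contact_force: [0.2, 0.2, -0.9]
gripper_width: 35.3
grasp_force: 60.0
```

Call:
send_rows:
  series:
    - [[-0.7,0,0.7],[0,0,0],20]
    - [[0,0,0],[0,0,0],20]

```text
clock: 30.15
position: [460.2, 188.7, 29.6]
ee_rot: [0.738, -0.561, 0.297, 0.227]
contact_force: [-0.7, 0.1, -0.2]
gripper_width: 35.4
grasp_force: 60.0
```

Call:
send_rows:
  series:
    - [[-0.7,0,0.7],[0,0,0],20]
    - [[0,0,0],[0,0,0],20]

```text
clock: 30.35
position: [460.2, 188.8, 28.5]
ee_rot: [0.738, -0.561, 0.297, 0.227]
contact_force: [-0.6, 0.1, -1.1]
gripper_width: 35.1
grasp_force: 60.0
```

Call:
send_rows:
  series:
    - [[-0.5,0,0.5],[0,0,0],20]
    - [[0,0,0],[0,0,0],20]

```text
clock: 30.55
position: [460.2, 188.8, 27.8]
ee_rot: [0.738, -0.561, 0.297, 0.227]
contact_force: [-0.3, 0.5, -0.8]
gripper_width: 34.8
grasp_force: 60.0
```

Call:
send_rows:
  series:
    - [[-0.7,0,0.7],[0,0,0],20]
    - [[0,0,0],[0,0,0],20]

```text
clock: 30.75
position: [460.3, 188.9, 27.6]
ee_rot: [0.738, -0.561, 0.298, 0.227]
contact_force: [-0.8, 0.8, 3.4]
gripper_width: 35.1
grasp_force: 60.7
```

Call:
send_rows:
  series:
    - [[-0.7,0,0.7],[0,0,0],20]
    - [[0,0,0],[0,0,0],20]

```text
clock: 30.95
position: [460.3, 188.8, 27.5]
ee_rot: [0.738, -0.561, 0.299, 0.227]
contact_force: [-3.6, 1.7, 9.0]
gripper_width: 35.3
grasp_force: 61.4
```

Call:
send_rows:
  series:
    - [[-0.7,0,0.7],[0,0,0],20]
    - [[0,0,0],[0,0,0],20]

```text
clock: 31.15
position: [460.4, 188.8, 27.5]
ee_rot: [0.738, -0.561, 0.299, 0.227]
contact_force: [-6.9, 2.6, 13.6]
gripper_width: 34.9
grasp_force: 62.1
```

Contact is at z 27.5. Release, retreat, and turn the tool vertical above the standing bottle.

Call:
send_rows:
  series:
    - [[1.4,0,-1.4],[0,0,0],45]
    - [[0,0,0],[0,0,0],55]
    - [[0,0,0],[0,0,0],60]
    - [[0,0,0],[0,0,0],60]
    - [[0,0,-30],[0,0,0],60]
    - [[0,0,-40],[0,0,0],60]
    - [[0,0,-45],[0,0,0],60]
    - [[20,0,-40],[0,0,0],60]

```text
clock: 31.95
position: [434.8, 280.5, 152.6]
ee_rot: [0.739, -0.56, 0.298, 0.227]
contact_force: [0.4, 0.8, -0.9]
gripper_width: 60.0
grasp_force: 0.0
```

Call:
send_rows:
  series:
    - [[15,0,-15],[0,-0.13,0],60]
    - [[0,0,0],[0,-0.13,0],60]
    - [[0,0,0],[0,-0.13,0],60]
    - [[0,0,0],[0,-0.13,0],60]
    - [[0,0,0],[0,-0.13,0],60]
    - [[0,0,0],[0,-0.12,0],60]
    - [[0,0,0],[0,0,0],60]

```text
clock: 32.65
position: [436.2, 276.6, 174.7]
ee_rot: [0.795, -0.607, -0.002, -0.002]
contact_force: [0.5, 0.1, 0.6]
gripper_width: 60.0
grasp_force: 0.0
```

```bash
python3 - <<'E'
from chk import *
from stage import *
u=uv(-1.30); th=-1.30
cw=cam("wrist"); iw=get_image("wrist"); cv2.imwrite("pics/w8.png",iw[:,:,::-1]); bw,_=masks(iw)
e=np.array([460,190,0.]); UC=Rn.from_euler("z",th).apply(UCAP)
a=blob(bl,cen(ct,UC+e)); b=blob(bs,cen(cs,UC+e)); w=blob(bw,cen(cw,UC+e))
print(a[:2],cen(ct,UC+e),b[:2],cen(cs,UC+e),w[:2],cen(cw,UC+e))
r=least_squares(lambda q:np.r_[cen(ct,UC+q)-a[0],cen(cs,UC+q)-b[0],cen(cw,UC+q)-w[0]],e,diff_step=1e-2); print("A standing",r.x,r.fun)
capfit(-50); capfit(-170)
rel(np.array([r.x[0],r.x[1],200.]),ori([0,0,-1],-np.cross(Z,u)))
E
```

```text
(array([174.   , 235.429]), np.int32(105)) [175.299 235.575] (array([372.967, 181.148]), np.int32(61)) [372.274 182.115] (array([278.404,  88.323]), np.int32(1620)) [278.749  86.013]
A standing [459.796 191.65    4.227] [ 0.265 -0.065 -0.04  -0.12  -0.012  0.064]
Y -50 offset from lane target [0.297 0.408 7.294] res [ 0.347  0.09   0.369 -0.029] areas 92 64
Y -170 offset from lane target [ 0.315 -2.742  7.671] res [0.502 0.124 0.529 0.006] areas 98 65
at [435.6 277.9 173.4] t 32.8 w 59.8 gf 0.0 F [-0.4 -0.2 -0.3]
 turn [ 0.001  0.002 -0.001]
 shift now [ 89.5  -0.3 -26.8]  shift after turn [ 89.6  -0.3 -26.6]
```

View pics/w8.png

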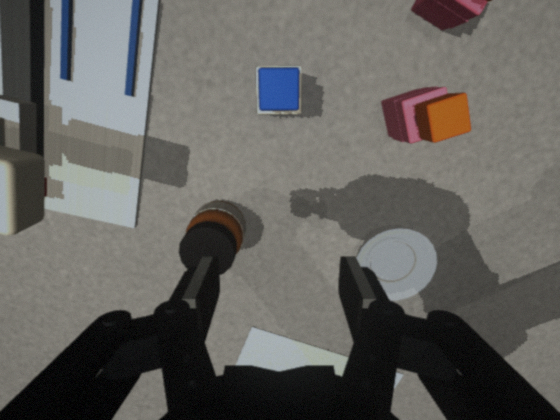

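The crop shows A standing on the bench, cap at (279,90), with the jar at (210,238) and the pink bottles to the right. Regrasp A by the cap from above.

Call:
send_rows:
  series:
    - [[30,0,0],[0,0,0],60]
    - [[30,0,0],[0,0,0],60]
    - [[29.5,-0.3,0],[0,0,0],60]
    - [[0,0,35],[0,0,0],60]
    - [[0,0,35],[0,0,0],60]
    - [[0,0,30],[0,0,0],60]
    - [[0,0,0],[0,0,0],60]
    - [[0,0,0],[0,0,0],60]

```text
clock: 33.6
position: [459.6, 192.9, 73.2]
ee_rot: [0.797, -0.605, -0.001, 0.0]
contact_force: [0.3, -0.3, 0.1]
gripper_width: 60.0
grasp_force: 0.0
```

```bash
python3 - <<'E'
from stage import *
rel(np.array([459.8,191.6,62.]),ori([0,0,-1],-np.cross(Z,uv(-1.30))))
E
```

```text
at [459.6 192.9  73.2] t 33.6 w 60.0 gf 0.0 F [ 0.3 -0.3  0.1]
 turn [0.002 0.002 0.002]
 shift now [ 1.4  0.1 11.2]  shift after turn [ 1.3  0.2 11.2]
```

Call:
send_rows:
  series:
    - [[1,0,11],[0,0,0],60]
    - [[0,0,0],[0,0,0],15]
    - [[0,0,0],[0,0,0],15]
    - [[0,0,0],[0,0,0],15]
    - [[0,0,0],[0,0,0],15]
    - [[0,0,0],[0,0,0],15]
    - [[0,0,-30],[0,0,0],15]
    - [[0,0,-35],[0,0,0],15]

```text
clock: 34.4
position: [458.7, 190.3, 126.6]
ee_rot: [0.796, -0.606, -0.002, 0.001]
contact_force: [1.2, 0.6, -0.9]
gripper_width: 27.0
grasp_force: 59.3
```

Call:
send_rows:
  series:
    - [[0,0,0],[0,0,0.12],15]
    - [[0,0,0],[0,0,0.12],15]
    - [[0,0,0],[0,0,0],15]

```text
clock: 34.7
position: [459.6, 191.0, 127.4]
ee_rot: [0.718, -0.696, -0.002, -0.001]
contact_force: [-0.2, -0.8, -0.9]
gripper_width: 26.8
grasp_force: 59.5
```

```bash
cat > placeA.py <<'E'
from stage import *
R=ori([0,0,-1],-LX); rel(lane(0,150,66.),R)
E
python3 placeA.py
```

```text
at [459.6 191.  127.4] t 34.7 w 26.8 gf 59.5 F [-0.2 -0.8 -0.9]
 turn [ 0.001  0.004 -0.001]
 shift now [  48.6 -164.    61. ]  shift after turn [  48.5 -163.9   61.4]
```

Call:
send_rows:
  series:
    - [[9.7,-32.8,0],[0,0,0],15]
    - [[9.7,-32.8,0],[0,0,0],15]
    - [[9.7,-32.8,0],[0,0,0],15]
    - [[9.7,-32.8,0],[0,0,0],15]
    - [[9.7,-32.8,0],[0,0,0],15]
    - [[0,0,20],[0,0,0],15]
    - [[0,0,20],[0,0,0],15]
    - [[0,0,0],[0,0,0],15]

```text
clock: 35.5
position: [622.8, 146.5, 82.8]
ee_rot: [0.718, -0.696, -0.004, 0.003]
contact_force: [-0.7, 0.3, -0.9]
gripper_width: 27.1
grasp_force: 59.5
```

Call:
send_rows:
  series:
    - [[0,0,8],[0,0,0],15]
    - [[0,0,4],[0,0,0],15]
    - [[0,0,2],[0,0,0],15]
    - [[0,0,0],[0,0,0],15]

```text
clock: 35.9
position: [625.3, 148.1, 73.4]
ee_rot: [0.718, -0.696, -0.002, -0.001]
contact_force: [-0.1, 0.8, -0.7]
gripper_width: 26.8
grasp_force: 59.6
```

```bash
python3 placeA.py
```

```text
at [625.3 148.1  73.4] t 35.9 w 26.8 gf 59.6 F [-0.1  0.8 -0.7]
 turn [ 0.001  0.004 -0.   ]
 shift now [0.5 0.4 7.4]  shift after turn [0.5 0.4 7.4]
```

Call:
send_rows:
  series:
    - [[0,0,2],[0,0,0],15]
    - [[0,0,2],[0,0,0],15]
    - [[0,0,0],[0,0,0],15]

```text
clock: 36.2
position: [625.1, 147.9, 68.9]
ee_rot: [0.718, -0.696, -0.002, -0.001]
contact_force: [-0.4, -0.2, -1.3]
gripper_width: 26.9
grasp_force: 59.6
```

Call:
send_rows:
  series:
    - [[0,0,1],[0,0,0],15]
    - [[0,0,0],[0,0,0],15]

```text
clock: 36.4
position: [625.4, 147.9, 68.3]
ee_rot: [0.718, -0.696, -0.002, -0.001]
contact_force: [-1.2, -0.8, 0.5]
gripper_width: 27.1
grasp_force: 59.9
```

Call:
send_rows:
  series:
    - [[0,0,1],[0,0,0],15]
    - [[0,0,0],[0,0,0],15]

```text
clock: 36.6
position: [625.4, 148.0, 68.3]
ee_rot: [0.718, -0.696, -0.001, -0.001]
contact_force: [-2.3, -0.6, 4.9]
gripper_width: 27.1
grasp_force: 60.5
```

Call:
send_rows:
  series:
    - [[0,0,1],[0,0,0],15]
    - [[0,0,0],[0,0,0],15]

```text
clock: 36.8
position: [625.4, 147.9, 68.2]
ee_rot: [0.718, -0.696, -0.001, -0.001]
contact_force: [-3.3, -0.2, 9.9]
gripper_width: 27.2
grasp_force: 61.0
```

Call:
send_rows:
  series:
    - [[0,0,-1],[0,0,0],35]
    - [[0,0,0],[0,0,0],50]
    - [[0,0,0],[0,0,0],55]
    - [[0,0,0],[0,0,0],55]
    - [[0,0,-35],[0,0,0],55]
    - [[0,0,-45],[0,0,0],55]
    - [[0,0,-45],[0,0,0],55]
    - [[0,0,-45],[0,0,0],55]

```text
clock: 37.6
position: [625.2, 147.2, 238.5]
ee_rot: [0.718, -0.696, -0.002, -0.0]
contact_force: [0.5, 0.2, -0.7]
gripper_width: 54.8
grasp_force: 0.0
```

Call:
send_rows:
  series:
    - [[40,15,0],[0,0,0],85]
    - [[40,20,0],[0,0,0],85]
    - [[40,20,0],[0,0,0],85]
    - [[40,20,0],[0,0,0],85]
    - [[40,20,0],[0,0,0],85]
    - [[40,20,0],[0,0,0],85]
    - [[40,20,0],[0,0,0],85]
    - [[40,20,0],[0,0,0],85]

```text
clock: 38.4
position: [479.2, -178.6, 236.1]
ee_rot: [0.718, -0.696, -0.002, -0.001]
contact_force: [1.1, -0.3, -0.6]
gripper_width: 85.4
grasp_force: 0.0
```

Call:
send_rows:
  series:
    - [[40,5,0],[0,0,0],85]
    - [[40,0,0],[0,0,0],85]
    - [[0,0,0],[0,0,0],85]

```text
clock: 38.7
position: [477.1, -261.0, 235.3]
ee_rot: [0.716, -0.698, -0.002, -0.0]
contact_force: [0.5, -0.2, -1.0]
gripper_width: 85.2
grasp_force: 0.0
```

```bash
python3 - <<'E'
from chk import *
s=log(); print(s["position"],s["joints"])
for Y in(150,-50,-170): capfit(Y)
iw=get_image("wrist"); cw=cam("wrist"); cv2.imwrite("pics/w9.png",iw[:,:,::-1]); np.savez("w9.npz",K=cw[0],R=cw[1],t=cw[2])
p=proj(cw,[442,-345,42]); print(p); _,wh=masks(iw); B,n,m=blob(wh,p); q=cv2.minAreaRect(np.argwhere(m)[:,::-1].astype(np.float32)); bp=cv2.boxPoints(q); W=np.array([atz(cw,x,42) for x in bp]); print(n,B,atz(cw,B,42)); print(W)
x,y=p.astype(int); x0,y0=max(x-75,0),max(y-60,0); crop(iw,x0,y0,x0+150,y0+120,5,"tile.png"); print(x0,y0)
print("beaker rim",atz(ct,(441,290),90),atz(ct,(428,291),0))
E
```

```text
[ 477.23 -258.11  235.28] [-0.2   0.24 -0.18 -0.   -1.15  0.23]
Y 150 offset from lane target [-0.62  1.14  6.83] res [ 0.61  0.17  0.65 -0.15] areas 108 60
Y -50 offset from lane target [-18.58 110.13  -9.24] res [33.32  9.03 35.78 -5.61] areas 108 68
Y -170 offset from lane target [120.39 -68.62 156.92] res [-19.57  -4.71 -20.37  -1.13] areas 822 70
[316.03  94.87]
3673 [316.51  92.83] [ 441.64 -346.96   42.  ]
[[ 471.85 -315.88   42.  ]
 [ 470.67 -376.88   42.  ]
 [ 411.45 -375.72   42.  ]
 [ 408.84 -314.42   42.  ]]
241 34
beaker rim [ 388.53 -522.52   90.  ] [ 386.09 -523.4     0.  ]
```

View pics/tile.png

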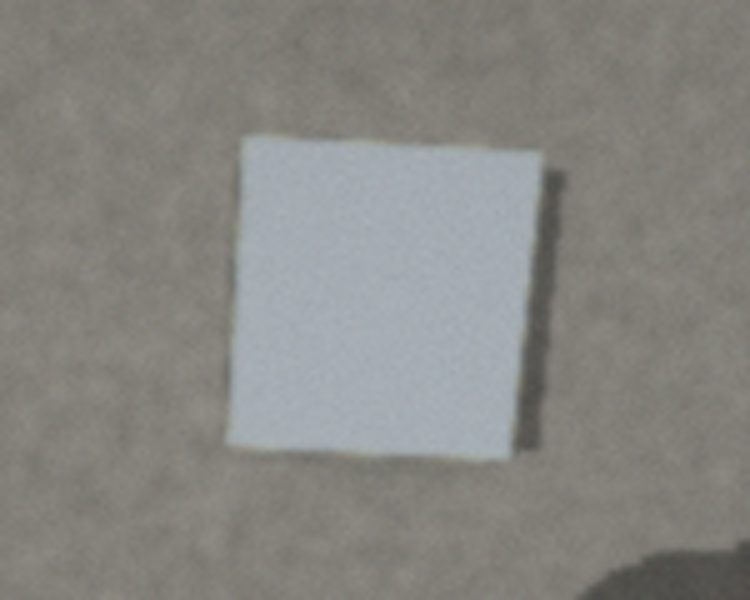

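The crop shows the flat tile with corners at (243,137), (543,151), (513,458) and (228,444), and nothing touching it.

```bash
python3 - <<'E'
from stage import *
d=np.load("w9.npz"); cw=(d["K"],d["R"],d["t"]); d=np.load("w2.npz"); c2=(d["K"],d["R"],d["t"])
px=[np.array([241+(u+.5)/5-.5,34+(v+.5)/5-.5]) for u,v in((243,137),(543,151),(513,458),(228,444))]
print(tri((cw,np.mean(px,0)),(c2,(497.7,172))), tri((cw,np.mean(px,0)),(cam("top"),(369.7,264))))
W=np.array([atz(cw,p,42) for p in px]); print(W, W.mean(0)); 
e=[W[0]-W[1],W[3]-W[2]]; f=[W[0]-W[3],W[1]-W[2]]; print([np.arctan2(v[1],v[0]) for v in e+f])
E
```

```text
[ 441.178 -346.964   37.856] [ 441.054 -346.655   40.046]
[[ 470.418 -375.513   42.   ]
 [ 411.331 -374.744   42.   ]
 [ 411.626 -316.015   42.   ]
 [ 471.2   -317.111   42.   ]] [ 441.144 -345.846   42.   ]
[np.float64(-0.013011538467009502), np.float64(-0.018387877667951726), np.float64(-1.5841964216406088), np.float64(-1.575821621873804)]
```

```bash
cat > tile.py <<'E'
from stage import *
tau=.8; u=uv(np.pi/2-.012); c=np.cross(Z,u); d0=-u*np.sin(tau)-Z*np.cos(tau); R0=ori(d0,c); df=u*np.cos(tau)-Z*np.sin(tau); R1=ori(df,c)
G=np.array([441.1,-346.3,36.])+14*u; TC=G+24*d0
E
python3 - <<'E'
from tile import *
print(TC); rel(TC+[0,0,100],R0); j0=np.array(monitor.read_state()["joints"])
j=track(j0,[("a",TC+[0,0,100],R0),("g",TC,R0),("l",TC+[0,0,150],R0),("mv",np.array([480,-200,180.]),R0),("st",np.array([480,-200,180.]),R1),("dn",np.array([470,-200,25.]),R1)],n=12)
E
```

```text
[ 441.061 -349.516   19.279]
at [ 477.4 -257.3  235.4] t 38.9 w 85.1 gf 0.0 F [-0.2 -0.3  0.5]
 turn [-0.015  0.804  0.04 ]
 shift now [ 91.5  38.8 115.8]  shift after turn [-18.8  35.2 147.3]
a [-0.3   0.36 -0.94  1.59 -0.76 -1.19] maxstep 0.18 
g [-0.42  0.55 -0.98  1.95 -0.78 -1.52] maxstep 0.03 
l [-0.24  0.28 -0.89  1.4  -0.79 -1.01] maxstep 0.05 
mv [ 0.21  0.29 -0.8   0.99 -0.99 -1.01] maxstep 0.04 
st [-0.5   0.5   0.08 -0.66 -1.58  0.64] maxstep 0.19 
dn [-0.51  0.69 -0.04 -0.68 -1.34  0.84] maxstep 0.02
```

```bash
sed -i 's/tau=.8/tau=.55/' tile.py; python3 - <<'E'
from tile import *
print(TC); rel(TC+[0,0,100],R0); j0=np.array(monitor.read_state()["joints"])
j=track(j0,[("a",TC+[0,0,100],R0),("g",TC,R0),("l",TC+[0,0,150],R0),("mv",np.array([480,-200,180.]),R0),("st",np.array([480,-200,180.]),R1),("dn",np.array([470,-200,25.]),R1)],n=12)
E
```

```text
[ 441.117 -344.845   15.539]
at [ 477.4 -257.3  235.4] t 38.9 w 85.1 gf 0.0 F [-0.2 -0.3  0.5]
 turn [-0.009  0.554  0.041]
 shift now [ 86.9  38.6 119.6]  shift after turn [ 12.3  35.2 148.2]
a [-0.27  0.31 -0.85  1.17 -0.58 -0.79] maxstep 0.17 
g [-0.47  0.48 -0.94  1.77 -0.5  -1.28] maxstep 0.05 
l [-0.21  0.25 -0.76  0.95 -0.68 -0.6 ] maxstep 0.08 
mv [ 0.16  0.24 -0.7   0.73 -0.89 -0.71] maxstep 0.03 
st [-0.59  0.6   0.15 -0.81 -1.76  0.7 ] maxstep 0.19 
dn [-0.6   0.81  0.06 -0.79 -1.56  0.91] maxstep 0.02
```

Call:
send_rows:
  series:
    - [[0,0,0],[-0.002,0.139,0.01],85]
    - [[0,0,0],[-0.002,0.139,0.01],85]
    - [[0,0,0],[-0.002,0.138,0.01],85]
    - [[0,0,0],[-0.003,0.138,0.011],85]
    - [[4,12,35],[0,0,0],85]
    - [[4,12,35],[0,0,0],85]
    - [[4,11,35],[0,0,0],85]
    - [[0,0,40],[0,0,0],85]

```text
clock: 39.65
position: [442.2, -341.5, 118.4]
ee_rot: [-0.678, 0.684, -0.193, -0.192]
contact_force: [1.3, -0.7, 0.9]
gripper_width: 85.1
grasp_force: 0.0
```

Call:
send_rows:
  series:
    - [[0,0,0],[0,0,0],85]
    - [[0,0,0],[0,0,0],85]

```text
clock: 39.85
position: [441.8, -342.8, 118.6]
ee_rot: [-0.677, 0.684, -0.191, -0.193]
contact_force: [0.3, 0.4, 0.3]
gripper_width: 84.9
grasp_force: 0.0
```

```bash
python3 - <<'E'
from tile import *
rel(TC,R0)
E
```

```text
at [ 441.8 -342.8  118.6] t 39.9 w 84.9 gf 0.0 F [0.3 0.4 0.3]
 turn [-0.001 -0.001  0.   ]
 shift now [-52.2   0.7  88.9]  shift after turn [-52.2   0.7  88.9]
```

Call:
send_rows:
  series:
    - [[-16,0.2,27.5],[0,0,0],85]
    - [[-16,0.2,27.5],[0,0,0],85]
    - [[-10,0.2,17],[0,0,0],85]
    - [[-6,0,10],[0,0,0],85]
    - [[0,0,0],[0,0,0],85]
    - [[0,0,0],[0,0,0],85]

```text
clock: 40.45
position: [443.3, -344.9, 25.4]
ee_rot: [-0.677, 0.684, -0.194, -0.192]
contact_force: [0.5, -0.9, -0.3]
gripper_width: 85.1
grasp_force: 0.0
```

```bash
python3 - <<'E'
from tile import *
rel(TC,R0); print(monitor.read_state()["joints"])
E
```

```text
at [ 443.3 -344.9   25.4] t 40.5 w 85.1 gf 0.0 F [ 0.5 -0.9 -0.3]
 turn [-0.005 -0.003 -0.   ]
 shift now [-5.2  2.3  8.4]  shift after turn [-5.2  2.2  8.4]
[-0.455  0.462 -0.932  1.73  -0.499 -1.242]
```

Call:
send_rows:
  series:
    - [[-4.5,1.8,7.5],[0,0,0],85]
    - [[0,0,0],[0,0,0],70]
    - [[0,0,0],[0,0,0],50]
    - [[0,0,0],[0,0,0],50]
    - [[0,0,0],[0,0,0],50]
    - [[0,0,0],[0,0,0],50]
    - [[0,0,0],[0,0,0],50]

```text
clock: 41.15
position: [440.7, -345.2, 16.5]
ee_rot: [-0.676, 0.684, -0.193, -0.193]
contact_force: [-0.9, 3.5, 6.2]
gripper_width: 59.0
grasp_force: 64.9
```

```bash
python3 - <<'E'
from tile import *
rel(TC,R0); rel(TC+[0,0,150],R0)
E
```

```text
at [ 440.7 -345.2   16.5] t 41.1 w 59.0 gf 64.9 F [-0.9  3.5  6.2]
 turn [-0.004 -0.003 -0.   ]
 shift now [-0.8 -0.4  0.6]  shift after turn [-0.8 -0.4  0.6]
at [ 440.7 -345.2   16.5] t 41.1 w 59.0 gf 64.9 F [-0.9  3.5  6.2]
 turn [-0.004 -0.003 -0.   ]
 shift now [  77.9   -1.  -127.1]  shift after turn [  77.6   -0.4 -127.3]
```

Call:
send_rows:
  series:
    - [[10,0,-17],[0,0,0],50]
    - [[22.7,0,-36.7],[0,0,0],50]
    - [[22.7,0,-36.7],[0,0,0],50]
    - [[22.7,0,-36.7],[0,0,0],50]
    - [[-30.9,-10,-19],[0,0,0],50]
    - [[-30.9,-10,-19],[0,0,0],50]
    - [[-30.9,-10,-19],[0,0,0],50]
    - [[-30.9,-10,-19],[0,0,0],50]

```text
clock: 41.95
position: [482.2, -200.4, 149.9]
ee_rot: [-0.676, 0.684, -0.193, -0.194]
contact_force: [0.9, -0.8, -1.0]
gripper_width: 58.8
grasp_force: 65.1
```

Call:
send_rows:
  series:
    - [[0,0,0],[0,-0.12,0],50]
    - [[0,0,0],[0,-0.12,0],50]
    - [[0,0,0],[0,-0.12,0],50]
    - [[0,0,0],[0,-0.12,0],50]
    - [[0,0,0],[0,-0.12,0],50]
    - [[0,0,0],[0,-0.12,0],50]
    - [[0,0,0],[0,-0.12,0],50]
    - [[0,0,0],[0,-0.12,0],50]

```text
clock: 42.75
position: [483.3, -201.5, 150.8]
ee_rot: [-0.689, 0.696, 0.141, 0.146]
contact_force: [-0.3, 0.2, -1.1]
gripper_width: 58.8
grasp_force: 65.0
```

Call:
send_rows:
  series:
    - [[0,0,0],[0,-0.12,0],50]
    - [[0,0,0],[0,-0.12,0],50]
    - [[0,0,0],[0,-0.12,0],50]
    - [[0,0,0],[0,-0.12,0],50]
    - [[0,0,0],[0,-0.12,0],50]
    - [[0,0,0],[0,0,0],50]

```text
clock: 43.35
position: [481.8, -203.2, 146.5]
ee_rot: [-0.614, 0.625, 0.34, 0.344]
contact_force: [-1.1, 0.9, -3.1]
gripper_width: 59.2
grasp_force: 65.0
```

```bash
python3 - <<'E'
from tile import *
s=monitor.read_state(); rel(np.array([s["position"][0],s["position"][1],40.]),R1)
E
```

```text
at [ 481.8 -203.2  146.5] t 43.4 w 59.2 gf 65.0 F [-1.1  0.9 -3.1]
 turn [-0.002 -0.012 -0.005]
 shift now [90.1 -0.3 56.8]  shift after turn [90.8  0.  55.7]
```

Call:
send_rows:
  series:
    - [[0,0,0],[-0.002,-0.012,-0.005],50]
    - [[28,0,17.2],[0,0,0],50]
    - [[28,0,17.2],[0,0,0],50]
    - [[28,0,17.2],[0,0,0],50]
    - [[4,0,2.5],[0,0,0],50]
    - [[0,0,0],[0,0,0],50]
    - [[0,0,0],[0,0,0],50]

```text
clock: 44.05
position: [483.8, -203.0, 48.5]
ee_rot: [-0.618, 0.619, 0.339, 0.346]
contact_force: [-0.1, 0.5, -0.4]
gripper_width: 59.0
grasp_force: 65.0
```

```bash
python3 - <<'E'
from tile import *
s=monitor.read_state(); rel(np.array([s["position"][0],s["position"][1],31.]),R1)
E
```

```text
at [ 483.8 -203.    48.5] t 44.0 w 59.0 gf 65.0 F [-0.1  0.5 -0.4]
 turn [ 0.001 -0.008  0.01 ]
 shift now [14.9  0.1  9.3]  shift after turn [15.   0.   9.2]
```

Call:
send_rows:
  series:
    - [[6.8,0,4.2],[0,-0.006,0.008],50]
    - [[4.2,0,2.6],[0,0,0],50]
    - [[0,0,0],[0,0,0],50]
    - [[0,0,0],[0,0,0],50]

```text
clock: 44.45
position: [482.8, -202.8, 33.6]
ee_rot: [-0.613, 0.621, 0.344, 0.347]
contact_force: [-0.2, -0.0, -0.5]
gripper_width: 59.0
grasp_force: 65.0
```

Call:
send_rows:
  series:
    - [[1.3,0,0.8],[0,0,0],50]
    - [[0,0,0],[0,0,0],50]

```text
clock: 44.65
position: [482.8, -202.8, 32.0]
ee_rot: [-0.613, 0.621, 0.344, 0.347]
contact_force: [0.5, 0.0, -1.3]
gripper_width: 58.9
grasp_force: 65.0
```

Call:
send_rows:
  series:
    - [[0.9,0,0.5],[0,0,0],50]
    - [[0,0,0],[0,0,0],50]

```text
clock: 44.85
position: [482.9, -202.9, 31.3]
ee_rot: [-0.613, 0.621, 0.344, 0.347]
contact_force: [0.0, -0.4, 0.2]
gripper_width: 59.4
grasp_force: 65.1
```

Call:
send_rows:
  series:
    - [[0.9,0,0.5],[0,0,0],50]
    - [[0,0,0],[0,0,0],50]

```text
clock: 45.05
position: [482.8, -202.9, 31.2]
ee_rot: [-0.613, 0.62, 0.345, 0.347]
contact_force: [-0.8, -0.4, 4.7]
gripper_width: 58.9
grasp_force: 65.5
```

```bash
python3 - <<'E'
from tile import *
R=Rn.from_quat(monitor.read_state()["ee_rot"]); Rg=Rn.from_quat([-0.676,0.684,-0.193,-0.193])
print("tile normal now",(R*Rg.inv()).apply([0,0,1.]), "tile u now",(R*Rg.inv()).apply(u))
E
```

```text
tile normal now [-0.008 -1.    -0.005] tile u now [ 0.002 -0.005  1.   ]
```

Call:
send_rows:
  series:
    - [[0,0,0],[0,0,0],66]
    - [[0,0,0],[0,0,0],75]
    - [[0,0,0],[0,0,0],85]
    - [[0,0,0],[0,0,0],85]
    - [[0,0,-15],[0,0,0],85]
    - [[0,0,-35],[0,0,0],85]
    - [[0,0,-40],[0,0,0],85]
    - [[-20,0,-40],[0,0,0],85]

```text
clock: 45.85
position: [480.6, -305.2, 114.0]
ee_rot: [-0.611, 0.622, 0.346, 0.346]
contact_force: [-0.5, 0.3, -0.9]
gripper_width: 85.0
grasp_force: 0.0
```

Call:
send_rows:
  series:
    - [[-30,0,-15],[0,0,0],60]
    - [[-30,0,-15],[0,0.127,0],60]
    - [[0,0,0],[0,0.128,0],60]
    - [[0,0,0],[0,0.128,0],60]
    - [[0,0,0],[0,0.128,0],60]
    - [[0,0,0],[0,0.128,0],60]
    - [[0,0,0],[0,0.128,0],60]
    - [[0,0,0],[0,0.128,0],60]

```text
clock: 46.65
position: [482.7, -298.7, 183.8]
ee_rot: [-0.701, 0.71, 0.042, 0.043]
contact_force: [0.3, 0.9, -1.5]
gripper_width: 60.2
grasp_force: 0.0
```

```bash
python3 - <<'E'
from stage import *
from fit import *
TS=box((-30,-6,-30),(30,6,30)); e=np.array([482.8,-222.6,30])
cs,ct=cam("scene"),cam("top"); sc=get_image("scene"); tp=get_image("top"); cw=cam("wrist"); iw=get_image("wrist")
for n,c,im in(("scene",cs,sc),("top",ct,tp),("wrist",cw,iw)):
    w=masks(im)[1]; B=blob(w,cen(c,TS+e)); print(n,B[:2],cen(c,TS+e), "hull area",cv2.contourArea(cv2.convexHull(np.array([proj(c,p) for p in TS+e],np.float32))))
rel(np.array([482.8,-222.6,150.]),ori([0,0,-1],[0,-1,0]))
track(np.array(monitor.read_state()["joints"]),[("x",np.array([482.8,-222.6,150.]),ori([0,0,-1],[0,-1,0])),("d",np.array([482.8,-222.6,36.]),ori([0,0,-1],[0,-1,0]))])
E
```

```text
scene (array([276.03, 219.63]), np.int32(107284)) [243.14 212.96] hull area 124.74412728252355
top (array([313.18, 247.78]), np.int32(45)) [325.8  244.75] hull area 152.30121250241064
wrist (array([298.75, 266.02]), np.int32(3395)) [277.62 237.25] hull area 2314.467708110111
at [ 481.7 -296.3  183. ] t 46.8 w 60.0 gf 0.0 F [-0.1  0.2 -0.8]
 turn [-0.1   0.1  -1.58]
 shift now [-68.9  -0.5  42. ]  shift after turn [  1.1 -73.7  33. ]
x [-0.13  0.3  -0.34 -0.   -0.93  1.7 ] maxstep 0.17 
d [-0.13  0.46 -0.46 -0.   -0.66  1.7 ] maxstep 0.03
```

```bash
python3 - <<'E'
from h import *
w=get_image("wrist"); t=get_image("top"); s=get_image("scene"); np.savez("v14.npz",w=w,t=t,s=s,K=cam("wrist")[0],R=cam("wrist")[1],tt=cam("wrist")[2])
a=cv2.resize(w,(400,300)); b=cv2.resize(w[180:330,200:400],(400,300),interpolation=cv2.INTER_CUBIC)
c=cv2.resize(t[150:300,240:440],(400,300),interpolation=cv2.INTER_CUBIC); d=cv2.resize(s[150:300,180:380],(400,300),interpolation=cv2.INTER_CUBIC)
cv2.imwrite("pics/mos.png",np.vstack([np.hstack([a,b]),np.hstack([c,d])])[:,:,::-1])
E
```

```text
(no output)
```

View pics/mos.png

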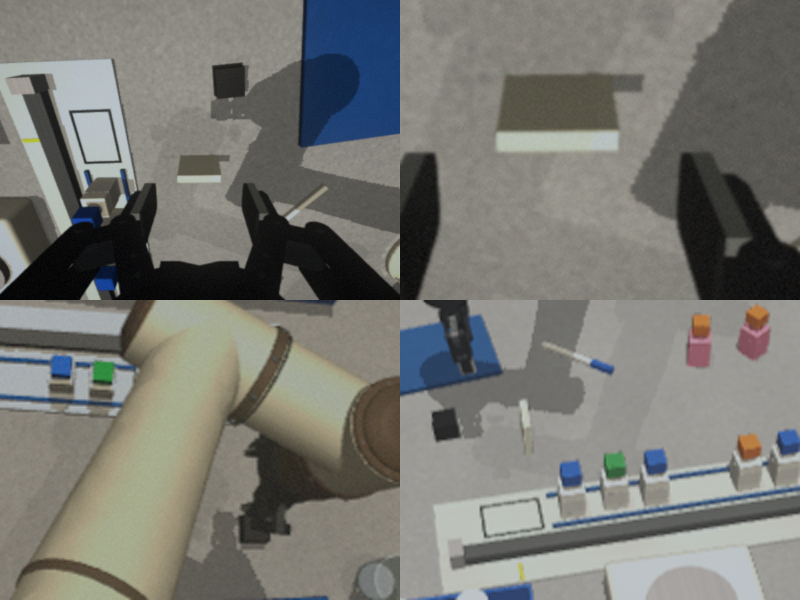

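The mosaic shows the tile standing on its edge. In the wrist panel (top right) its white top edge runs (497–618, 131–152), and in the scene panel it is at (527,427). The scene panel also shows all five bottles standing in the lane, with the bay free.

```bash
python3 - <<'E'
from stage import *
d=np.load("v14.npz"); cw=(d["K"],d["R"],d["tt"])
W=np.array([atz(cw,(200+(u-400+.5)/2-.5,180+(v+.5)/2-.5),60) for u,v in((497,132),(618,131),(618,149),(497,152))]); print(W,W.mean(0))
# scene: base & top of tile
s=[(180+(u-400)/2,150+(v-300)/2) for u,v in((524,400),(527,452))]; print(atz(cam("scene"),s[0],60),atz(cam("scene"),s[1],0))
E
```

```text
[[ 512.6   -232.752   60.   ]
 [ 454.59  -232.455   60.   ]
 [ 454.298 -222.075   60.   ]
 [ 513.248 -221.2     60.   ]] [ 483.684 -227.12    60.   ]
[ 456.185 -221.566   60.   ] [ 509.516 -225.854    0.   ]
```

Call:
send_rows:
  series:
    - [[0,0,0],[0.0,0.12,-0.07],60]
    - [[0,0,0],[0,0,-0.14],60]
    - [[0,0,0],[0,0,-0.14],60]
    - [[0,0,0],[0,0,-0.14],60]
    - [[0,0,0],[0,0,-0.14],60]
    - [[0,0,0],[0,0,-0.14],60]
    - [[0,0,0],[0,0,-0.14],60]
    - [[0,0,0],[0,0,-0.14],60]

```text
clock: 47.75
position: [482.2, -299.0, 181.4]
ee_rot: [0.965, -0.262, -0.0, -0.004]
contact_force: [0.6, -0.1, 0.4]
gripper_width: 59.9
grasp_force: 0.0
```

Call:
send_rows:
  series:
    - [[0,0,0],[0,0,-0.14],60]
    - [[0,0,0],[0,0,-0.14],60]
    - [[0,0,0],[0,0,-0.14],60]
    - [[0,0,0],[0,0,-0.1],60]
    - [[0,0,0],[0,0,0],60]

```text
clock: 48.25
position: [482.1, -298.9, 181.4]
ee_rot: [1.0, -0.008, 0.001, -0.004]
contact_force: [0.7, 1.0, -0.0]
gripper_width: 60.2
grasp_force: 0.0
```

```bash
python3 - <<'E'
from stage import *
rel(np.array([482.8,-223,150.]),ori([0,0,-1],[0.012,-1,0]))
iw=get_image("wrist"); cw=cam("wrist"); np.savez("v15.npz",w=iw,K=cw[0],R=cw[1],t=cw[2])
p=proj(cw,[482.8,-223,60]); print(p)
from fit import *
g=iw.min(axis=2); x,y=p.astype(int); sub=g[max(y-40,0):y+40,max(x-50,0):x+50]; m=(sub>150)&(np.ptp(iw,axis=2)[max(y-40,0):y+40,max(x-50,0):x+50]<40); print(sub.max(),m.sum())
q=np.argwhere(m)[:,::-1].astype(np.float32)+[max(x-50,0),max(y-40,0)]; bp=cv2.boxPoints(cv2.minAreaRect(q.astype(np.float32))); print(bp,[atz(cw,b,60)[:2] for b in bp])
E
```

```text
at [ 482.1 -298.9  181.4] t 48.2 w 60.2 gf 0.0 F [ 0.7  1.  -0. ]
 turn [-0.007 -0.001 -0.028]
 shift now [ -0.6 -75.7  32. ]  shift after turn [  1.6 -75.9  31.4]
[193.544 198.536]
177 758
[[184.46 166.17]
 [196.76 164.8 ]
 [203.76 227.8 ]
 [191.46 229.17]] [array([ 511.91, -218.23]), array([ 512.92, -228.89]), array([ 454.68, -229.44]), array([ 453.49, -218.04])]
```

Call:
send_rows:
  series:
    - [[1,-37.3,0],[-0.006,0,-0.02],60]
    - [[0,-37.3,0],[0,0,0],60]
    - [[0,0,40],[0,0,0],60]
    - [[0,0,40],[0,0,0],60]
    - [[0,0,20],[0,0,0],60]
    - [[0,0,20],[0,0,0],60]
    - [[0,0,20],[0,0,0],60]
    - [[0,0,0],[0,0,0],60]

```text
clock: 49.1
position: [481.7, -223.0, 39.4]
ee_rot: [1.0, 0.002, -0.002, -0.001]
contact_force: [-0.4, 0.2, -0.0]
gripper_width: 60.0
grasp_force: 0.0
```

```bash
python3 - <<'E'
from stage import *
rel(np.array([483.2,-224.5,32.]),ori([0,0,-1],[0.0,-1,0]))
E
```

```text
at [ 481.7 -223.    39.4] t 49.1 w 60.0 gf 0.0 F [-0.4  0.2 -0. ]
 turn [-0.002  0.004  0.004]
 shift now [1.6 1.5 7.4]  shift after turn [1.5 1.5 7.4]
```

Call:
send_rows:
  series:
    - [[1,1.3,7],[0,0,0],50]
    - [[0,0,0],[0,0,0],30]
    - [[0,0,0],[0,0,0],18]
    - [[0,0,0],[0,0,0],8]
    - [[0,0,0],[0,0,0],5]
    - [[0,0,0],[0,0,0],5]
    - [[0,0,0],[0,0,0],5]
    - [[0,0,0],[0,0,0],5]

```text
clock: 49.9
position: [485.3, -224.3, 35.8]
ee_rot: [1.0, 0.004, 0.002, 0.0]
contact_force: [0.3, -0.2, 6.4]
gripper_width: 10.6
grasp_force: 59.8
```

Call:
send_rows:
  series:
    - [[0,0,-15],[0,0,0],5]
    - [[0,0,-30],[0,0,0],5]
    - [[0,0,-35],[0,0,0],5]
    - [[0,0,0],[0,0,0.14],5]
    - [[0,0,0],[0,0,0.14],5]
    - [[0,0,0],[0,0,0.14],5]
    - [[0,0,0],[0,0,0.14],5]
    - [[0,0,0],[0,0,0.14],5]

```text
clock: 50.7
position: [483.5, -223.9, 114.2]
ee_rot: [0.94, -0.342, -0.0, -0.001]
contact_force: [-0.3, -0.3, -0.3]
gripper_width: 11.0
grasp_force: 59.0
```

Call:
send_rows:
  series:
    - [[0,0,0],[0,0,0.14],5]
    - [[0,0,0],[0,0,0.14],5]
    - [[0,0,0],[0,0,0.14],5]
    - [[0,0,0],[0,0,0.14],5]
    - [[0,0,0],[0,0,0.14],5]
    - [[0,0,0],[0,0,0.14],5]
    - [[0,0,0],[0,0,0],5]

```text
clock: 51.4
position: [483.6, -223.9, 114.3]
ee_rot: [0.72, -0.694, -0.0, -0.0]
contact_force: [0.0, -0.0, -1.8]
gripper_width: 10.9
grasp_force: 59.0
```

```bash
cat > placeT.py <<'E'
from stage import *
rel(lane(0,-260,37.),ori([0,0,-1],-LX))
E
python3 placeT.py
```

```text
at [ 483.6 -223.9  114.3] t 51.4 w 10.9 gf 59.0 F [ 0.  -0.  -1.8]
 turn [-0.     0.001  0.007]
 shift now [  44.2 -152.5   77.2]  shift after turn [  43.  -152.8   77.3]
```

Call:
send_rows:
  series:
    - [[8.7,-30.5,0],[0,0,0.007],5]
    - [[8.7,-30.5,0],[0,0,0],5]
    - [[8.7,-30.5,0],[0,0,0],5]
    - [[8.7,-30.5,0],[0,0,0],5]
    - [[8.7,-30.5,0],[0,0,0],5]
    - [[0,0,30],[0,0,0],5]
    - [[0,0,30],[0,0,0],5]
    - [[0,0,0],[0,0,0],5]

```text
clock: 52.2
position: [634.3, -261.5, 49.1]
ee_rot: [0.718, -0.696, -0.005, 0.002]
contact_force: [-1.9, 0.8, -1.7]
gripper_width: 11.1
grasp_force: 59.0
```

Call:
send_rows:
  series:
    - [[0,0,4],[0,0,0],5]
    - [[0,0,0],[0,0,0],5]
    - [[0,0,0],[0,0,0],5]

```text
clock: 52.5
position: [639.3, -262.9, 53.2]
ee_rot: [0.718, -0.696, 0.002, -0.002]
contact_force: [-0.3, -0.9, -1.5]
gripper_width: 11.0
grasp_force: 59.0
```

```bash
python3 placeT.py
```

```text
at [ 639.3 -262.9   53.2] t 52.5 w 11.0 gf 59.0 F [-0.3 -0.9 -1.5]
 turn [-0.005 -0.     0.001]
 shift now [-0.8  1.7 16.2]  shift after turn [-0.8  1.6 16.2]
```

Call:
send_rows:
  series:
    - [[0,1,5],[0,0,0],5]
    - [[0,0,4],[0,0,0],5]
    - [[0,0,0],[0,0,0],5]
    - [[0,0,0],[0,0,0],5]

```text
clock: 52.9
position: [637.3, -262.7, 42.2]
ee_rot: [0.718, -0.696, 0.0, -0.001]
contact_force: [-0.4, 0.1, -1.3]
gripper_width: 10.7
grasp_force: 59.0
```

Call:
send_rows:
  series:
    - [[0,0,1.5],[0,0,0],5]
    - [[0,0,0],[0,0,0],5]

```text
clock: 53.1
position: [637.7, -262.8, 41.0]
ee_rot: [0.718, -0.696, 0.001, -0.001]
contact_force: [0.6, -0.6, -0.4]
gripper_width: 10.8
grasp_force: 59.1
```

Call:
send_rows:
  series:
    - [[0,0,1],[0,0,0],5]
    - [[0,0,0],[0,0,0],5]

```text
clock: 53.3
position: [637.7, -262.8, 40.9]
ee_rot: [0.718, -0.696, 0.001, -0.001]
contact_force: [-1.2, 1.5, 4.4]
gripper_width: 10.9
grasp_force: 59.8
```

Call:
send_rows:
  series:
    - [[0,0,1],[0,0,0],5]
    - [[0,0,0],[0,0,0],5]

```text
clock: 53.5
position: [637.8, -262.8, 40.9]
ee_rot: [0.718, -0.696, 0.001, -0.001]
contact_force: [-1.9, 2.9, 8.5]
gripper_width: 11.0
grasp_force: 60.5
```

Call:
send_rows:
  series:
    - [[0,0,-1],[0,0,0],5]
    - [[0,0,0],[0,0,0],16]
    - [[0,0,0],[0,0,0],30]
    - [[0,0,0],[0,0,0],45]
    - [[0,0,0],[0,0,0],45]
    - [[0,0,-20],[0,0,0],45]
    - [[0,0,-40],[0,0,0],45]
    - [[0,0,-45],[0,0,0],45]

```text
clock: 54.3
position: [636.1, -262.6, 143.9]
ee_rot: [0.718, -0.696, -0.001, 0.0]
contact_force: [0.7, -0.8, 0.8]
gripper_width: 44.8
grasp_force: 0.0
```

Call:
send_rows:
  series:
    - [[0,0,-45],[0,0,0],60]
    - [[0,20,-40],[0,0,0],60]
    - [[0,40,0],[0,0,0],60]
    - [[0,40,0],[0,0,0],60]
    - [[0,40,0],[0,0,0],60]
    - [[0,40,0],[0,0,0],60]
    - [[0,0,0],[0,0,0],60]

```text
clock: 55.0
position: [452.5, -268.1, 229.8]
ee_rot: [0.717, -0.697, -0.0, -0.001]
contact_force: [0.4, 0.0, -0.3]
gripper_width: 60.2
grasp_force: 0.0
```

```bash
python3 - <<'E'
from chk import *
print(log()["position"])
for Y in(150,-50,-170): capfit(Y)
iw=get_image("wrist"); cw=cam("wrist"); np.savez("v16.npz",w=iw,t=im,s=sc,K=cw[0],R=cw[1],tt=cw[2])
TS=Rn.from_euler("z",LY).apply(box((-6,-30,-30),(6,30,30)))
def hsvm(i,lo,hi): 
    h=cv2.cvtColor(np.ascontiguousarray(i),cv2.COLOR_RGB2HSV); return cv2.inRange(h,lo,hi)>0
print("green",[blob(hsvm(i,(45,100,50),(80,255,255)),cen(c,UCAP+lane(0,-107,5)))[:2] for i,c in((im,ct),(sc,cs))],cen(ct,UCAP+lane(0,-107,5)),cen(cs,UCAP+lane(0,-107,5)))
print("orange",[blob(hsvm(i,(8,120,60),(20,255,255)),cen(c,UCAP+lane(0,88,5)))[:2] for i,c in((im,ct),(sc,cs))],cen(ct,UCAP+lane(0,88,5)),cen(cs,UCAP+lane(0,88,5)))
e=lane(0,-260,35)
for n,c,i in(("top",ct,im),("scene",cs,sc),("wrist",cw,iw)):
    x,y=cen(c,TS+e).astype(int); print(n,x,y); 
    if 20<x<540 and 20<y<400: cv2.imwrite(f"pics/t_{n}.png",cv2.resize(i[y-25:y+25,x-30:x+30,::-1],None,fx=6,fy=6))
# tile top edge along expected: profile of brightness down the top image column at tile centre
x,y=cen(ct,TS+e).astype(int); print(im[y-14:y+14,x].mean(1).round().astype(int)); print("expect z65 edge rows",proj(ct,lane(-6,-260,65)),proj(ct,lane(6,-260,65)),"bottom",proj(ct,lane(-6,-260,5)))
E
```

```text
[ 456.83 -268.66  230.14]
Y 150 offset from lane target [-0.    1.41  5.97] res [ 0.57  0.16  0.61 -0.14] areas 105 65
Y -50 offset from lane target [-3.35 45.13  2.15] res [14.46  3.82 15.42 -1.73] areas 33 67
Y -170 offset from lane target [-10.88 106.49 -17.86] res [35.39  9.14 37.37 -2.51] areas 33 84Traceback (most recent call last):
  File "<stdin>", line 8, in <module>
  File "fit.py", line 11, in blob
    i=min((k for k in range(1,n) if st[k,4]>25),key=lambda k:np.hypot(*(ce[k]-p))); return ce[i],st[i,4],l==i
ValueError: min() iterable argument is empty
```

Call:
send_rows:
  series:
    - [[-42.2,-13.8,0],[0,0,0],60]
    - [[-42.2,-13.8,0],[0,0,0],60]
    - [[-42.2,-13.8,0],[0,0,0],60]
    - [[-42.2,-13.8,0],[0,0,0],60]
    - [[-42.2,-13.8,0],[0,0,0],60]
    - [[-42.2,-13.8,0],[0,0,0],60]
    - [[-42.2,-13.8,0],[0,0,0],60]
    - [[-42.2,-13.8,0],[0,0,0],60]

```text
clock: 55.95
position: [558.5, 75.3, 229.4]
ee_rot: [0.718, -0.696, 0.001, -0.001]
contact_force: [0.7, -0.3, -1.1]
gripper_width: 60.2
grasp_force: 0.0
```

Call:
send_rows:
  series:
    - [[-42.2,-13.8,0],[0,0,0],60]
    - [[-42.2,-13.8,0],[0,0,0],60]
    - [[-42.2,-13.8,0],[0,0,0],60]
    - [[-42.2,-13.8,0],[0,0,0],60]
    - [[-42.2,-13.8,0],[0,0,0],60]
    - [[0,0,0],[0,0,-0.14],60]
    - [[0,0,0],[0,0,-0.14],60]
    - [[0,0,0],[0,0,-0.14],60]

```text
clock: 56.75
position: [620.2, 287.4, 228.4]
ee_rot: [0.849, -0.528, 0.0, -0.0]
contact_force: [0.4, 0.2, -1.6]
gripper_width: 59.8
grasp_force: 0.0
```

Call:
send_rows:
  series:
    - [[0,0,0],[0,0,-0.14],60]
    - [[0,0,0],[0,0,-0.14],60]
    - [[0,0,0],[0,0,-0.14],60]
    - [[0,0,0],[0,0,-0.14],60]
    - [[0,0,0],[0,0,-0.14],60]
    - [[0,0,0],[0,0,-0.14],60]
    - [[0,0,0],[0,0,-0.14],60]
    - [[0,0,0],[0,0,-0.14],60]

```text
clock: 57.55
position: [620.3, 286.8, 228.9]
ee_rot: [1.0, 0.003, 0.001, -0.0]
contact_force: [0.2, -0.6, -0.4]
gripper_width: 60.1
grasp_force: 0.0
```

```bash
cat > fin.py <<'E'
from chk import *
for Y in(-50,-170,150): capfit(Y)
def hsvm(i,lo,hi): 
    h=cv2.cvtColor(np.ascontiguousarray(i),cv2.COLOR_RGB2HSV); return cv2.inRange(h,lo,hi)>0
for n,Y,lo,hi in(("green",-107,(45,100,50),(80,255,255)),("orange",88,(6,120,60),(22,255,255))):
    try:
        for i,c in((im,ct),(sc,cs)): print(n,blob(hsvm(i,lo,hi),cen(c,UCAP+lane(0,Y,5)))[:2],cen(c,UCAP+lane(0,Y,5)))
    except ValueError: print(n,"hidden")
TS=Rn.from_euler("z",LY).apply(box((-6,-30,-30),(6,30,30))); e=lane(0,-260,35)
x,y=np.round(cen(ct,TS+e)).astype(int)
for dx in(-8,0,8): print("col",x+dx,"rows from",y-16,im[y-16:y+16,x+dx].mean(1).round().astype(int))
print("expected rows: top face",[proj(ct,lane(a,-260,65)).round(1) for a in(6,-6)],"foot",proj(ct,lane(-6,-260,5)).round(1))
x,y=np.round(cen(cs,TS+e)).astype(int)
for dx in(-6,0,6): print("scene col",x+dx,"rows from",y-16,sc[y-16:y+18,x+dx].mean(1).round().astype(int))
print("expected scene",[proj(cs,lane(a,-260,z)).round(1) for a,z in((-6,65),(6,65),(6,5))])
E
python3 - <<'E'
from fin import *
from stage import *
rel(lane(-5,288,167.5),ori([0,0,-1],-LYv))
E
```

```text
Y -50 offset from lane target [0.32 0.33 7.17] res [ 0.38  0.1   0.4  -0.03] areas 92 63
Y -170 offset from lane target [ -4.41 -22.65   7.27] res [0.73 0.18 0.77 0.02] areas 92 65
Y 150 offset from lane target [0.25 2.67 4.7 ] res [ 0.71  0.2   0.76 -0.17] areas 112 70
green (array([291.21, 185.37]), np.int32(94)) [291.38 184.76]
green (array([286.83, 232.03]), np.int32(98)) [287.92 233.08]
orange (array([219.76, 180.82]), np.int32(109)) [221.44 179.97]
orange (array([354.12, 222.68]), np.int32(109)) [353.79 223.47]
col 336 rows from 177 [ 77  51  83 131 142 171 171 173 155  89 119 134 118  91  75  74  75  76
  72  88 122 127 128 133 130 128 124 103 107 172 170 170]
col 344 rows from 177 [ 78  64  65 107 144 172 171 169 166 127  94 153 174 171 157  79  74  75
  74  75  97 126 128 131 130 131 129 115  80 137 173 171]
col 352 rows from 177 [ 82  76  50  80 133 154 171 171 170 158  82 111 172 171 173 154  68  73
  75  72  84 111 130 130 128 127 130 130 118 103 170 169]
expected rows: top face [array([345.4, 188.2]), array([345.3, 192.3])] foot [341.8 197.5]
scene col 229 rows from 236 [155 155 155 155 155 153 153 154 157 179 193 194 172 141 141 141 141 141
 141 141 141 141 140 140 141 141 174 192 192 192 164 123 169 173]
scene col 235 rows from 236 [151 152 154 157 155 152 152 151 175 192 193 168 136 141 142 141 141 141
 141 141 141 140 141 140 151 178 192 192 193 167 113 163 173 125]
scene col 241 rows from 236 [154 154 154 152 153 153 153 177 193 193 170 139 141 141 141 141 141 141
 141 141 140 140 140 154 179 191 192 192 166 113 163 172 125  95]
expected scene [array([234.5, 243.5]), array([235.1, 246.7]), array([236.3, 260.1])]
at [620.1 286.6 229. ] t 57.6 w 60.1 gf 0.0 F [-0.5 -0.1 -0.3]
 turn [-0.    -0.001 -0.03 ]
 shift now [-4.5  1.2 61.4]  shift after turn [-4.5  1.1 61.5]
```

All bottles stand. C has been knocked about 20 mm along the lane, to y ≈ -193, but it is still in range and upright. The tile's projected outline matches the image. Next I take hold of the reader.

Call:
send_rows:
  series:
    - [[-3,0.5,0],[0,0,-0.03],60]
    - [[0,0,30],[0,0,0],60]
    - [[0,0,31],[0,0,0],60]
    - [[0,0,0],[0,0,0],60]
    - [[0,0,0],[0,0,0],60]

```text
clock: 58.15
position: [616.9, 285.1, 169.1]
ee_rot: [1.0, 0.015, 0.001, 0.0]
contact_force: [0.9, 0.1, 0.3]
gripper_width: 60.0
grasp_force: 0.0
```

Call:
send_rows:
  series:
    - [[0,0,0],[0,0,0],30]
    - [[0,0,0],[0,0,0],10]
    - [[0,0,0],[0,0,0],10]
    - [[0,0,0],[0,0,0],10]
    - [[0,0,0],[0,0,0],10]
    - [[0,0,0],[0,0,0],10]

```text
clock: 58.75
position: [617.3, 285.7, 171.1]
ee_rot: [1.0, 0.015, 0.003, -0.001]
contact_force: [-1.7, 1.4, 5.8]
gripper_width: 18.5
grasp_force: 61.2
```

```bash
python3 - <<'E'
from stage import *
rel(lane(-5,-260,167),ori([0,0,-1],-LYv)); print(lane(-5,-260,167), lane(-5,290,167))
E
```

```text
at [617.3 285.7 171.1] t 58.8 w 18.5 gf 61.2 F [-1.7  1.4  5.8]
 turn [-0.002 -0.005 -0.   ]
 shift now [ -1.4 548.2   2.9]  shift after turn [ -1.7 548.2   4.1]
[ 632.661 -262.33   167.   ] [615.614 287.406 167.   ]
```

Call:
send_rows:
  series:
    - [[0,20,0],[0,0,0],10]
    - [[0,40,0],[0,0,0],10]
    - [[0,40,0],[0,0,0],10]
    - [[0,40,0],[0,0,0],10]
    - [[0,40,0],[0,0,0],10]
    - [[0,40,0],[0,0,0],10]
    - [[0,40,0],[0,0,0],10]
    - [[0,40,0],[0,0,0],10]

```text
clock: 59.55
position: [626.1, -15.5, 171.0]
ee_rot: [1.0, 0.015, 0.002, -0.001]
contact_force: [-0.4, 3.4, 6.9]
gripper_width: 18.6
grasp_force: 61.3
```

Call:
send_rows:
  series:
    - [[0,40,0],[0,0,0],10]
    - [[0,40,0],[0,0,0],10]
    - [[0,40,0],[0,0,0],10]
    - [[0,40,0],[0,0,0],10]
    - [[0,40,0],[0,0,0],10]
    - [[0,20,0],[0,0,0],10]
    - [[0,10,0],[0,0,0],10]
    - [[0,0,0],[0,0,0],10]

```text
clock: 60.35
position: [632.8, -247.5, 171.1]
ee_rot: [1.0, 0.014, 0.002, 0.001]
contact_force: [-0.7, -2.5, 6.1]
gripper_width: 19.0
grasp_force: 61.3
```

```bash
python3 - <<'E'
from stage import *
rel(lane(-5,-260,167),ori([0,0,-1],-LYv))
E
```

```text
at [ 632.8 -247.5  171.1] t 60.4 w 19.0 gf 61.3 F [-0.7 -2.5  6.1]
 turn [ 0.002 -0.004 -0.002]
 shift now [-0.6 14.8  4.1]  shift after turn [-0.6 14.8  4.1]
```

Call:
send_rows:
  series:
    - [[0,8,0],[0,0,0],10]
    - [[0,4,0],[0,0,0],10]
    - [[0,2.4,0],[0,0,0],10]
    - [[0,0,0],[0,0,0],10]
    - [[0,0,0],[0,0,0],10]

```text
clock: 60.85
position: [633.2, -260.0, 171.1]
ee_rot: [1.0, 0.015, 0.002, 0.001]
contact_force: [-1.4, 0.1, 7.9]
gripper_width: 18.4
grasp_force: 61.4
```

```bash
python3 - <<'E'
from stage import *
rel(lane(-5,-260,167),ori([0,0,-1],-LYv))
t=get_image("top"); s=get_image("scene"); np.savez("v20.npz",t=t,s=s)
import cv2
ct,cs=cam("top"),cam("scene")
for n,c,i in(("top",ct,t),("scene",cs,s)):
    h=cv2.cvtColor(np.ascontiguousarray(i),cv2.COLOR_RGB2HSV); m=cv2.inRange(h,(22,120,120),(35,255,255)); k,l,st,ce=cv2.connectedComponentsWithStats(m)
    q=proj(c,lane(100,-260,5)); print(n,"mark expected",q,[(ce[a].round(1).tolist(),st[a].tolist()) for a in range(1,k) if np.hypot(*(ce[a]-q))<40])
E
```

```text
at [ 633.2 -260.   171.1] t 60.9 w 18.4 gf 61.4 F [-1.4  0.1  7.9]
 turn [ 0.001 -0.004 -0.001]
 shift now [-0.6  2.3  4.1]  shift after turn [-0.6  2.3  4.1]
top mark expected [343.103 163.571] []
scene mark expected [240.845 286.089] [([240.0, 278.0], [240, 277, 1, 3, 3]), ([240.0, 284.6], [239, 281, 3, 8, 10])]
```

Call:
send_rows:
  series:
    - [[0,2,0],[0,0,0],10]
    - [[0,0,0],[0,0,0],10]
    - [[0,0,0],[0,0,0],10]

```text
clock: 61.25
position: [633.2, -261.6, 171.1]
ee_rot: [1.0, 0.015, 0.002, 0.0]
contact_force: [-2.3, 0.4, 7.7]
gripper_width: 18.5
grasp_force: 61.4
```

Call:
send_rows:
  series:
    - [[0,0,0],[0,0,0],22]
    - [[0,0,0],[0,0,0],30]
    - [[0,0,0],[0,0,0],40]
    - [[0,0,0],[0,0,0],40]
    - [[0,0,-20],[0,0,0],45]
    - [[0,0,-40],[0,0,0],45]
    - [[0,0,-40],[0,0,0],45]

```text
clock: 61.95
position: [632.4, -261.1, 268.8]
ee_rot: [1.0, 0.015, -0.001, -0.0]
contact_force: [0.3, -1.8, 0.1]
gripper_width: 45.1
grasp_force: 0.0
```

Call:
send_rows:
  series:
    - [[-40,0,0],[0,0,0],45]
    - [[-40,0,0],[0,0,0],45]
    - [[-40,-20,0],[0,0,0],45]
    - [[-20,-40,0],[0,0,0],45]
    - [[0,-45,0],[0,0,0],45]
    - [[0,-45,0],[0,0,0],45]
    - [[0,-45,0],[0,0,0],45]
    - [[0,-45,0],[0,0,0],45]

```text
clock: 62.75
position: [485.2, -23.9, 268.9]
ee_rot: [1.0, 0.015, 0.001, -0.0]
contact_force: [0.8, -0.2, 0.8]
gripper_width: 45.0
grasp_force: 0.0
```

Call:
send_rows:
  series:
    - [[0,-45,0],[0,0,0],45]
    - [[0,-45,0],[0,0,0],45]
    - [[0,-45,0],[0,0,0],45]
    - [[0,-45,0],[0,0,0],45]
    - [[0,-45,0],[0,0,0],45]
    - [[0,-45,0],[0,0,0],45]
    - [[0,0,0],[0,0,0],45]

```text
clock: 63.45
position: [477.4, 248.7, 268.0]
ee_rot: [1.0, 0.018, 0.001, -0.0]
contact_force: [-0.2, -1.3, 0.1]
gripper_width: 45.0
grasp_force: 0.0
```

```bash
python3 fin.py; python3 - <<'E'
from h import *
t=get_image("top"); s=get_image("scene"); ct,cs=cam("top"),cam("scene"); print(monitor.read_state()["position"])
h=cv2.cvtColor(np.ascontiguousarray(t),cv2.COLOR_RGB2HSV); m=cv2.inRange(h,(98,130,40),(130,255,255)); k,l,st,ce=cv2.connectedComponentsWithStats(m); q=proj(ct,lane(-5,-260,190)); print("grip expect",q,[(ce[a].round(1),st[a,4],atz(ct,ce[a],188).round(1)) for a in range(1,k) if np.hypot(*(ce[a]-q))<25]); print(lane(-5,-260,188))
h=cv2.cvtColor(np.ascontiguousarray(s),cv2.COLOR_RGB2HSV); m=cv2.inRange(h,(22,100,100),(35,255,255)); k,l,st,ce=cv2.connectedComponentsWithStats(m); q=proj(cs,lane(95,-260,5)); print("yellow",q,[(ce[a].round(1),st[a].tolist()) for a in range(1,k) if np.hypot(*(ce[a]-q))<30]); print([proj(cs,lane(x,-260,z)) for x,z in((80,20),(90,5),(110,5))])
E
```

```text
Y -50 offset from lane target [0.32 0.33 7.17] res [ 0.38  0.1   0.4  -0.03] areas 92 63
Y -170 offset from lane target [ -4.31 -22.62   7.37] res [0.74 0.18 0.78 0.02] areas 90 65
Y 150 offset from lane target [-0.19  1.72  6.83] res [ 0.74  0.21  0.8  -0.18] areas 111 62
green (array([291.31, 185.38]), np.int32(95)) [291.38 184.76]
green (array([286.83, 232.03]), np.int32(98)) [287.92 233.08]
orange (array([219.75, 180.71]), np.int32(106)) [221.44 179.97]
orange (array([354.12, 222.68]), np.int32(109)) [353.79 223.47]
col 336 rows from 177 [128  67  90 118 117 112 113 114 105  65  80  97  92  79  69  71  71  71
  72  79 106 112 115 113 113 114 103  68  70 110 120 128]
col 344 rows from 177 [168 168 170 169 170 170 170 169 168 170 171 166 170 170 169 171 170 166
 142  76  87 118 125 128 124 128 126 110  59  98 127 129]
col 352 rows from 177 [102 102 101 104  99 103 101 102  99  85  46  48  71 119 139 140 147 169
 159 116  81  92 128 125 126 125 126 126 117 101 168 167]
expected rows: top face [array([345.4, 188.2]), array([345.3, 192.3])] foot [341.8 197.5]
scene col 229 rows from 2
[... 301 characters left out ...]
43 143]
scene col 241 rows from 236 [194 194 194 194 194 194 175 151 156 178 171 143 143 143 144 143 144 143
 143 143 143 143 144 144 143 143 143 143 143 143 143 143 143 143]
expected scene [array([234.5, 243.5]), array([235.1, 246.7]), array([236.3, 260.1])]
[477.39322515 243.6776622  268.60041342]
grip expect [353.90309656 179.198521  ] [(array([352.6, 180. ]), np.int32(102), array([ 630.8, -259.6,  188. ]))]
[ 632.66111143 -262.33005518  188.        ]
yellow [240.59130168 284.64995379] [(array([239.4, 277.2]), [239, 276, 2, 3, 5]), (array([240.2, 284.8]), [239, 280, 3, 10, 13])]
[array([239.55834185, 277.11698972]), array([240.33873912, 283.21706392]), array([241.35593955, 288.98805475])]
```

```bash
python3 -c "
from bench import job_done; print(job_done())"
```

```text
the job is handed in; nothing more can be done
None
```

The job is handed in; no verdict came back. In my final measurements all five bottles stood in the lane (C was knocked to y ≈ -193 mm, in range), the reader pointer was within about 3 mm of the mark, and the tile, now hidden under the reader, had stood on edge in the bay just before that slide.

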